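# Pin the sterilising canister, seat its screw cap and back it off a quarter turn

## Robot

A 7-joint arm with a two-finger parallel gripper is mounted at the origin on a cart in front of the work surface, level with it; the furniture and walls round the work are solid. World frame = base frame: x ahead of the robot, y to its left, z up, the work surface at z = 0. Lengths are in m, angles in rad, forces in N, time in s.
With the tool pointing down it reaches from about 0.4 to 0.85 m from the base axis. Payload 10.4 kg.
Tool frame: the origin (TCP) lies on the centre line of the jaws, within the pads' length; the fingertips stand 14 mm ahead of it and the grasp point (between the pads) lies 5 mm behind it (finger_overhang is the distance from the TCP to the fingertips, in m); z points along the fingers, y is the direction in which the jaws open and shut (so a half turn about z gives the same grasp; the last joint's range is limited). The gripper opens to 87 mm and grips with 3 to 60 N. Pads are 19 mm wide; open, the fingers measure 117 mm over their backs; the gripper's body (75 mm by 190 mm) begins 51 mm behind the grasp point.
Start: joints at [-1.331, 0.332, -0.065, 1.46, 0.022, 1.35, -0.088], TCP at [0.162, 0.604, 0.237] pointing down, gripper open.
Joint ranges: [-2.6, 2.6], [-0.5, 2.12], [-1.47, 1.34], [0.16, 2.42], [-1.27, 4.41], [0.06, 2.06], [-2.6, 2.6]. Speed limits (rad/s): [2.22, 2.22, 2.79, 2.79, 3.14, 3.14, 3.14].

## Interface

Orientations are given as a unit quaternion [x, y, z, w].
In Python, from bench import get_state, camera, camera_model, close_job, finger_overhang gives the robot as it stands.
- The arm moves only by the tool drive_tool, never from a script. Its argument "moves" is a list of rows, each a list of 3 entries, a list of its own where there are three numbers: the shift along the tool's x, y, z in cm, then the turn about the tool's z in degrees, then the closure, from 0 (fully open) to 1 (shut). A call has exactly 8 rows; each row shifts and turns the commanded pose from where the row before left it, along the tool's axes as they then stand; what a row does not reach is not made up. A row lasts 1/10 s, in which the tool goes at most 50 mm and 8.59 degrees, less where a joint would pass 70% of its speed; a pose out of reach is approached as far as the arm can. A call is refused whole if a number of a shift passes 5 or a number of a turn 8.59, either way. A call with a gripper value outside its range is refused whole. The fingers move at their own pace and stop on an object; "newtons" is the grip in N (left out, the last holds). Time passes only in rows, so rows that do not move let the fingers close, or fill a call up. It gives the time, the measured TCP pose, the force and the opening at its end, in the units of the state.
- get_state(): the state, without advancing time (a new reading comes with each control period).
- camera(name): name is "side" or "top"; returns (picture, depth): 400x640x3 uint8, blue, green, red; 400x640 float32, m along the optical axis (not along the pixel's ray), 0 where there is no reading.
- camera_model(name): a dict with "K" (3x3 intrinsics, pixels), "dist" ([k1, k2, p1, p2, k3] as OpenCV has them; the pictures are not rectified), "T" (4x4, takes a point from camera to world coordinates). Camera axes: x right, y down, z forward; pixel columns grow to the right and rows downward; lengths in m; the calibration is good to about 2 mm. A picture is of the moment at which its call begins. camera_model takes no time and is no camera call.
- close_job(): hands the job in, once; it reports no verdict.
The state is a dict: "time": time; "q": joint angles; "dq": joint speeds; "effort": joint torques, N m; "tool_pos": TCP position; "tool_rot": TCP orientation; "force": force on the tool from outside, world axes, zero at the start; "wrist_torque": the same for the moment, N m; "opening": finger opening in m.
Only numpy, scipy, OpenCV 4.12 (cv2) and the standard library are available. Lean on these libraries where they do the work, as an engineer would, in place of code of your own. Each camera call takes 0.05 s, during which the arm holds its last target.

## Task

Get the canister ready for the steriliser: take the red-handled locking pin out of its block, push it down through the hole in the canister's foot ear into the stand until its collar sits on the ear, and let go of it. Then screw the blue cap down (clockwise) until it bottoms out, and back it off a quarter turn so that it can vent. Finish while still holding the cap there in the gripper; leave the pin in and the other things on the trolley where they are.

Things in the scene. Friction and masses are not known exactly. Their poses are not given: they have to be found in the camera images.
- pin_grip (a point): Centre of the red handle of the loose locking pin (about 50 g), which starts upright in the grey socket block on the right. Handle 14 mm diameter, 34 mm tall; below it a steel collar 20 mm wide, 4 mm thick, then a shank 10 mm diameter, 26 mm long, last 6 mm tapered. z points up the pin. This point is 48 mm above the tip, 22 mm above the collar's underside.
- pin_collar (a point): Point on the pin's axis at the underside of its collar; the collar rests on the ear's upper face when the pin is fully home.
- block_hole (a point): Mouth of the hole in the socket block (56x56 mm, fixed, top 32 mm above the trolley) in which the pin starts, 26 mm deep in it; z up.
- ear_hole (a point): Upper mouth of the 12.5 mm locking hole in the flat steel ear at the canister's foot, 28 mm above the trolley, z up. It goes down 8 mm through the ear, then 20 mm through the stand's base below. It lies 75 mm from the canister's axis, towards -y of this frame. Guide blocks 10 mm wide, 10 mm tall flank the ear 26 mm either side (along x); their tops are 30 mm above the trolley.
- stand_hole (a point): Mouth of the matching 12.5 mm hole in the top of the stand's grey base plate (fixed, 86x150 mm, 20 mm thick), straight below the ear's hole when the canister is at rest; z up.
- cap_grip (a point): Centre (half-way up) of the blue knurled screw cap on the upright steel canister (body 40 mm diameter). Cap round, 47 mm diameter, 26 mm tall; this point is about 100 mm above the trolley when bottomed out and rises 9 mm per turn. Grip it round its sides from above at any yaw; below its edge is free space. z up; its white line is on its -y side, over the canister's red mark when bottomed.
- cap (a joint): Angle of the cap on its thread, rad: 0 = bottomed out (hard stop), grows as it unscrews (anticlockwise from above; clockwise tightens). Starts caught on the thread at 1.3 to 2.5; even drag of about 0.06 N m, stays where it is left. At a quarter turn (1.57) its white line stands over the white mark on the canister's +x side.
- canister (a joint): Twist of the canister on its springy rubber seat in the stand, rad; 0 = at rest, holes lined up; spring 0.5 N m/rad, stops at +-0.5. With the pin home it can twist only about 0.05.
- cotton_buds: clear tub of pink cotton buds, 77 mm wide, 80 mm tall, at the back left of the trolley; origin under its centre
- specimen_cup: specimen cup with yellow lid, 46 mm wide, 59 mm tall, at the back; origin under its centre
- bench_timer: round orange and white bench timer, 62 mm wide, 44 mm tall, at the back; origin under its centre
- antiseptic_bottle: dark green squeeze bottle with white nozzle, 41x61x99 mm, at the back; origin under its centre
- tape_roll: small black roll of tape, 59 mm wide, 19 mm tall, at the back right; origin under its centre
- tube_rack: Blue tube rack holding three tubes, 154 mm along x, 78 mm along y, 127 mm tall with the tubes, fixed along the left side of the trolley; origin under its centre. It is only in the way.

How it is judged:
By the outcome, as a careful person would: the job done as asked, in the order asked, and still so for the second after the job is handed in, while the arm keeps its last pose, push and grip.
It also fails if it takes over 64 s, if anything falls off the work surface, if the arm or the gripper's body presses on something with over 40 N, if the wrist force passes 120 N, or if a joint passes its speed limit or range.

## Working session

There is one attempt and no reset: what is moved stays moved. The work goes in short steps, Python scripts to look and compute and a tool call to move; the robot and the scene stay as the last step left them, time stands still between calls to the robot, and variables do not carry over. Pictures are saved under pics/ and viewed, and the job is handed in when it is done.

Besides the shell and the picture viewer there is one more tool, called as a command line: name --argument value ..., lists and objects as JSON in quotes. drive_tool: Moves the arm, as the interface text tells. Its arguments: {"type":"object","properties":{"moves":{"type":"array"},"newtons":{"type":"number"}},"required":["moves"]}

```bash
mkdir -p pics; ls; python3 - <<'E'
from bench import *
import cv2,numpy as np
s=get_state();print(s)
for n in ("side","top"):
    im,d=camera(n);m=camera_model(n);print(n,m)
    cv2.imwrite(f"pics/{n}0.png",im);np.savez(f"{n}0.npz",im=im,d=d)
print(finger_overhang)
E
```

```text
pics
{'time': 0.0, 'q': array([-1.33061509,  0.33286676, -0.06467865,  1.46096621,  0.02162571,
        1.3498685 , -0.08849658]), 'dq': array([-0.00130939, -0.00022666, -0.00085992,  0.00172228,  0.00082297,
       -0.00035125,  0.00136719]), 'effort': array([-3.61923403e-04, -6.23270631e+01,  2.44940375e-02, -3.89876103e+01,
       -6.12939592e-02,  3.99392203e-02,  1.20114555e-04]), 'tool_pos': array([0.16228424, 0.60318267, 0.23574518]), 'tool_rot': array([ 1.31007716e-01,  9.91381097e-01, -7.05019297e-04, -4.40373158e-05]), 'force': array([-0.84781181,  0.00783864,  0.34397734]), 'wrist_torque': array([ 0.05450515,  0.06906264, -0.01482999]), 'opening': 0.0868377708092528}
side {'K': array([[478.21564951,   0.        , 318.64534265],
       [  0.        , 478.21564951, 199.99410987],
       [  0.        ,   0.        ,   1.        ]]), 'dist': array([-0.01715204,  0.        ,  0.        ,  0.        ,  0.        ]), 'T': array([[ 0.96020428, -0.13556969,  0.24418967,  0.27720274],
       [-0.27856525, -0.40153539,  0.87245099, -0.823229  ],
       [-0.02022712, -0.90575394, -0.423321  ,  0.48130847],
       [ 0.        ,  0.        ,  0.        ,  1.        ]])}
top {'K': array([[411.3730685 ,   0.        , 318.09180615],
       [  0.        , 411.3730685 , 201.73520806],
       [  0.        ,   0.        ,   1.        ]]), 'dist': array([0.01543429, 0.        , 0.        , 0.        , 0.        ]), 'T': array([[-0.04677476, -0.97007464,  0.23825894,  0.3278183 ],
       [-0.99888493,  0.04389437, -0.01738357,  0.02023276],
       [ 0.00640514, -0.23880638, -0.97104608,  0.90804557],
       [ 0.        ,  0.        ,  0.        ,  1.        ]])}
0.014
```

View pics/side0.png

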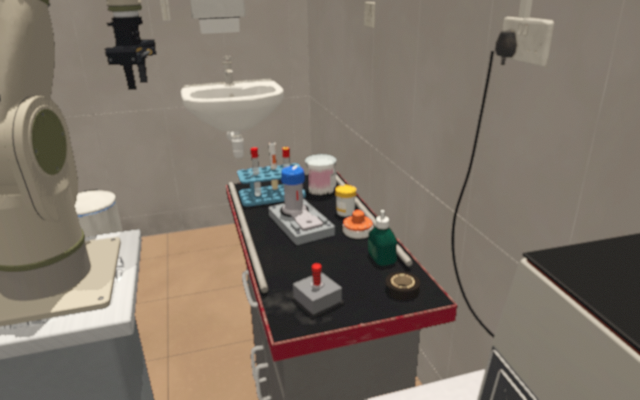

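View pics/top0.png

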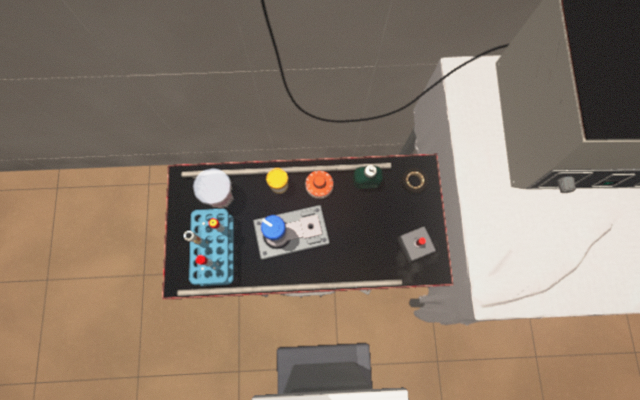

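The side view shows the pin handle near (317,273), the cap near (292,175), and the ear in front of the canister. In the top view the pin is near (421,241), the cap near (273,228), and the ear hole near (311,226). Next I zoom in and measure.

```bash
cat > h.py <<'E'
import numpy as np,cv2
from bench import *
def ray(n,px):
    m=camera_model(n);u=cv2.undistortPoints(np.array(px,float).reshape(-1,1,2),m['K'],m['dist']).reshape(-1,2)
    T=m['T'];d=np.c_[u,np.ones(len(u))]@T[:3,:3].T;return T[:3,3],d
def onz(n,px,z):
    o,d=ray(n,px);return o+d*((z-o[2])/d[:,2])[:,None]
def tri(p,q):
    o1,d1=ray('side',p);o2,d2=ray('top',q);d1=d1[0]/np.linalg.norm(d1);d2=d2[0]/np.linalg.norm(d2)
    A=np.c_[d1,-d2];t=np.linalg.lstsq(A,o2-o1,rcond=None)[0];a=o1+t[0]*d1;b=o2+t[1]*d2
    return (a+b)/2,np.linalg.norm(a-b)
def blob(mask,near=None):
    n,l,s,c=cv2.connectedComponentsWithStats(mask.astype(np.uint8))
    return [(s[i].tolist(),c[i].round(2).tolist()) for i in range(1,n) if s[i,4]>15]
def proj(n,P):
    m=camera_model(n);T=np.linalg.inv(m['T']);r,_=cv2.Rodrigues(T[:3,:3])
    return cv2.projectPoints(np.array(P,float).reshape(-1,3),r,T[:3,3],m['K'],m['dist'])[0].reshape(-1,2)
E
python3 - <<'E'
from h import *
for n,cs in (('side',[(240,150,110,100),(280,250,80,70)]),('top',[(240,195,100,70),(390,215,60,55)])):
    z=np.load(f'{n}0.npz');im=z['im'];hsv=cv2.cvtColor(im,cv2.COLOR_BGR2HSV)
    h,s,v=cv2.split(hsv)
    print(n,'red',blob(((h<6)|(h>174))&(s>150)&(v>80)));print('blue',blob((h>100)&(h<125)&(s>150)&(v>60)))
    for i,(x,y,w,hh) in enumerate(cs):
        k=min(800//w,600//hh);cv2.imwrite(f'pics/{n}0_c{i}.png',cv2.resize(im[y:y+hh,x:x+w],None,fx=k,fy=k,interpolation=cv2.INTER_CUBIC));print(n,i,k)
E
```

```text
side red [([251, 148, 7, 10, 56], [253.82, 152.05]), ([283, 150, 6, 7, 39], [285.54, 153.23]), ([311, 263, 11, 22, 167], [316.14, 271.91]), ([268, 307, 188, 54, 2637], [360.87, 333.76]), ([265, 325, 5, 7, 20], [266.75, 327.8])]
blue [([281, 166, 24, 18, 326], [292.17, 175.65])]
side 0 6
side 1 8
top red [([212, 220, 7, 8, 16], [216.12, 224.81]), ([418, 238, 7, 6, 36], [421.14, 240.69]), ([195, 255, 12, 9, 75], [200.73, 259.67])]
blue [([262, 215, 23, 25, 316], [274.24, 226.94])]
top 0 8
top 1 10
```

View pics/side0_c0.png

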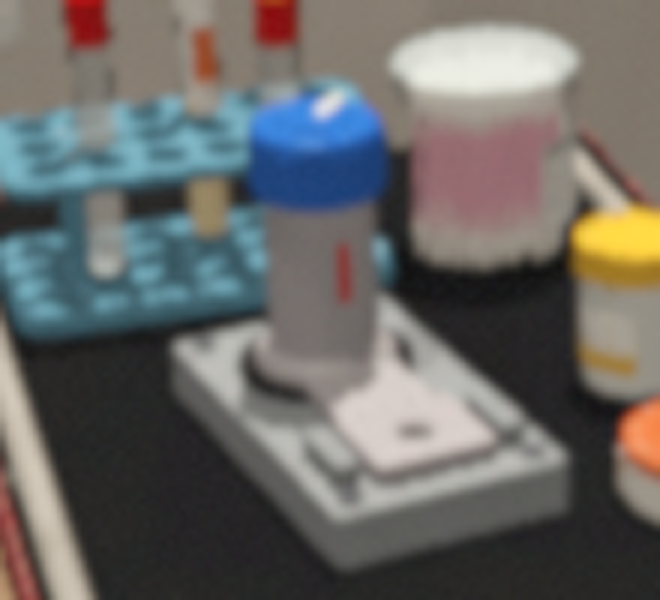

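View pics/side0_c1.png

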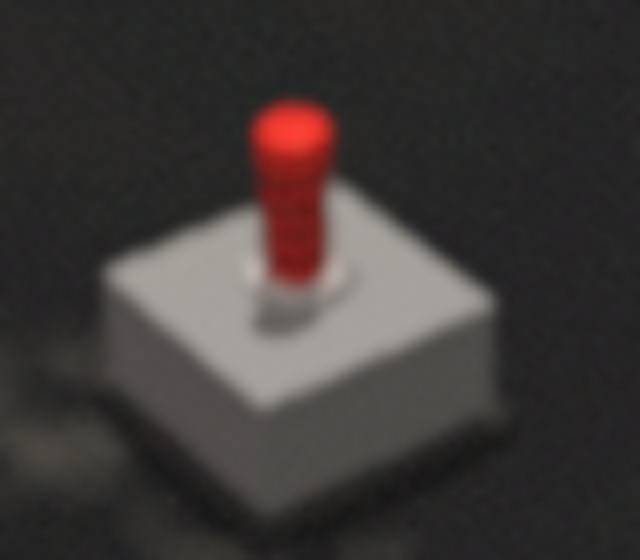

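View pics/top0_c0.png

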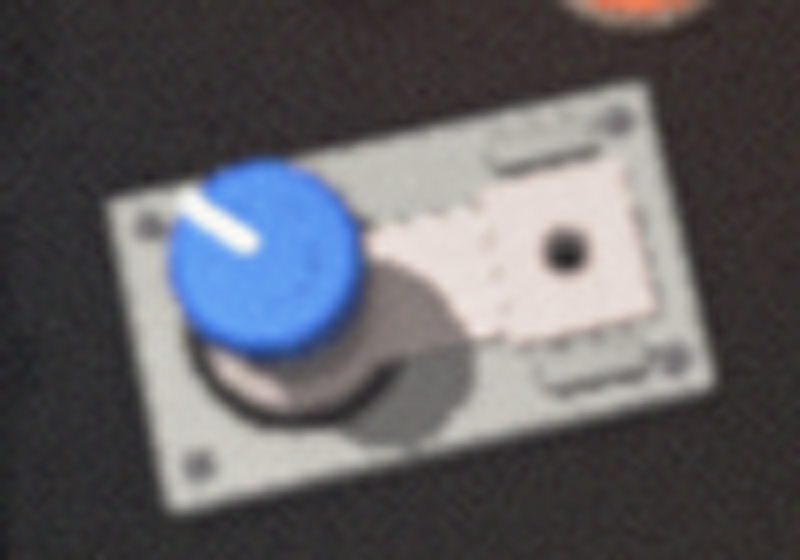

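View pics/top0_c1.png

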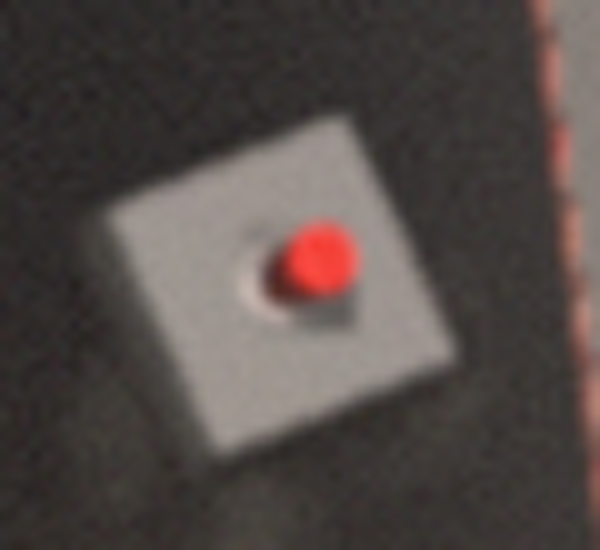

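The crops show the following:
- **Top:** the hole is at crop (566,250), the cap disc is centred near (265,257), and the cap line runs (245,243) to (188,200). The block corners are clear.
- **Side:** the hole is near (414,430), and the pin's top is near (293,133).

```bash
python3 - <<'E'
from h import *
np.set_printoptions(precision=4,suppress=True)
f=lambda X,Y,k,x,y:[(X+.5)/k-.5+x,(Y+.5)/k-.5+y]
t0=lambda X,Y:f(X,Y,8,240,195); t1=lambda X,Y:f(X,Y,10,390,215)
s0=lambda X,Y:f(X,Y,6,240,150); s1=lambda X,Y:f(X,Y,8,280,250)
print('handle top: tri',tri(s1(293,133),t1(322,258)),onz('top',t1(322,258),.071),onz('side',s1(293,133),.071))
c=[(110,212),(343,115),(455,357),(220,452)]
P=onz('top',[t1(*p) for p in c],.032);print('block',P,P.mean(0),np.linalg.norm(P-np.roll(P,1,0),axis=1))
print('block side corners',onz('side',[s1(105,270),s1(268,408),s1(497,300)],.032))
print('ear',tri(s0(414,430),t0(566,250)),onz('top',t0(566,250),.028),onz('side',s0(414,430),.028))
# cap
for n in('side','top'):
    z=np.load(f'{n}0.npz');im=z['im'];h,s,v=cv2.split(cv2.cvtColor(im,cv2.COLOR_BGR2HSV))
print('cap top', [onz('top',t0(265,257),zz)[0] for zz in(.115,.118)])
print('cap side-based',tri(s0(318,125),t0(265,257)))
print('cap line', onz('top',[t0(247,244),t0(188,200)],.116))
c=[(108,200),(645,82),(715,383),(170,512)]
P=onz('top',[t0(*p) for p in c],.020);print('base',P,P.mean(0),np.linalg.norm(P-np.roll(P,1,0),axis=1))
for l,q in(('top',t0(566,250)),):pass
z=np.load('top0.npz')['d'];print('depths',[z[int(round(q[1])),int(round(q[0]))] for q in (t1(322,258),t0(265,257),t0(566,250),t0(620,250))])
E
```

```text
handle top: tri (array([ 0.4434, -0.2045,  0.0664]), np.float64(0.0010926203892749208)) [[ 0.4422 -0.2031  0.071 ]] [[ 0.4421 -0.2113  0.071 ]]
block [[ 0.4595 -0.1691  0.032 ]
 [ 0.4783 -0.2214  0.032 ]
 [ 0.4251 -0.2396  0.032 ]
 [ 0.4073 -0.1875  0.032 ]] [ 0.4425 -0.2044  0.032 ] [0.0554 0.0556 0.0562 0.0551]
block side corners [[ 0.4076 -0.19    0.032 ]
 [ 0.4269 -0.244   0.032 ]
 [ 0.4798 -0.2241  0.032 ]]
ear (array([0.4915, 0.0238, 0.0253]), np.float64(0.000540148403720387)) [[0.4907 0.0239 0.028 ]] [[0.4905 0.0189 0.028 ]]
cap top [array([0.4763, 0.097 , 0.115 ]), array([0.4757, 0.0967, 0.118 ])]
cap side-based (array([0.478 , 0.0972, 0.1118]), np.float64(0.0023188188707795043))
cap line [[0.4795 0.1013 0.116 ]
 [0.4911 0.1155 0.116 ]]
base [[ 0.5119  0.1489  0.02  ]
 [ 0.5385  0.      0.02  ]
 [ 0.4538 -0.0149  0.02  ]
 [ 0.4258  0.1331  0.02  ]] [0.4825 0.0668 0.02  ] [0.0876 0.1513 0.086  0.1506]
depths [np.float32(0.84582114), np.float32(0.8026083), np.float32(0.9259221), np.float32(0.893911)]
```

```bash
cat > plan.py <<'E'
import sys;from h import *
from scipy.spatial.transform import Rotation as R
def pose():
    s=get_state();r=R.from_quat(s['tool_rot']).as_matrix();return s,np.array(s['tool_pos']),r
def plan(tgts,pos=None,yaw=None,R0=None):
    """tgts: (x,y,z,yaw,nrows); prints rows; yaw=angle of tool y axis"""
    s,p,r=pose()
    y=np.arctan2(r[1,1],r[0,1]);print('t',round(s['time'],2),'pos',p.round(4),'yaw',round(y,4),'tilt',r[:,2].round(3),'open',round(s['opening'],4),'F',s['force'].round(1),'j7',s['q'][6].round(2))
    if pos is not None:p=np.array(pos)
    for x,yy,z,w,n in tgts:
        for i in range(n):
            t=np.array([x,yy,z]);d=(t-p)/(n-i);dw=(w-y)/(n-i)
            ty=np.array([np.cos(y),np.sin(y),0]);tz=np.array([0,0,-1.]);tx=np.cross(ty,tz)
            print([round(100*float(d@a),2) for a in(tx,ty,tz)],round(-np.degrees(dw),2))
            p=p+d;y+=dw
        print('--')
E
python3 - <<'E'
from plan import *
plan([(.43,.33,.22,.18,8),(.4425,-.2045,.2,.18,14)])
E
```

```text
t 0.1 pos [0.1623 0.6032 0.2358] yaw 1.308 tilt [-0.    -0.001 -1.   ] open 0.0869 F [ 0.5 -0.3  0.2] j7 -0.09
[-4.12, -2.43, 0.2] 8.08
[-4.42, -1.83, 0.2] 8.08
[-4.63, -1.19, 0.2] 8.08
[-4.75, -0.52, 0.2] 8.08
[-4.78, 0.15, 0.2] 8.08
[-4.71, 0.82, 0.2] 8.08
[-4.55, 1.47, 0.2] 8.08
[-4.3, 2.1, 0.2] 8.08
--
[-3.77, -0.6, 0.14] -0.0
[-3.77, -0.6, 0.14] -0.0
[-3.77, -0.6, 0.14] -0.0
[-3.77, -0.6, 0.14] -0.0
[-3.77, -0.6, 0.14] -0.0
[-3.77, -0.6, 0.14] -0.0
[-3.77, -0.6, 0.14] -0.0
[-3.77, -0.6, 0.14] -0.0
[-3.77, -0.6, 0.14] -0.0
[-3.77, -0.6, 0.14] -0.0
[-3.77, -0.6, 0.14] -0.0
[-3.77, -0.6, 0.14] -0.0
[-3.77, -0.6, 0.14] -0.0
[-3.77, -0.6, 0.14] -0.0
--
```

drive_tool --moves '[[[-4.1, -2.4, 0.2], 8.1, 0], [[-4.4, -1.8, 0.2], 8.1, 0], [[-4.6, -1.2, 0.2], 8.1, 0], [[-4.75, -0.5, 0.2], 8.1, 0], [[-4.8, 0.15, 0.2], 8.1, 0], [[-4.7, 0.8, 0.2], 8.1, 0], [[-4.55, 1.5, 0.2], 8.1, 0], [[-4.3, 2.1, 0.2], 8.0, 0]]'

```text
time: 0.9
tool_pos: [0.4305, 0.3291, 0.2204]
tool_rot: [0.643, 0.766, -0.0, -0.0]
force: [-0.2, 1.7, -0.1]
opening: 0.0869
```

drive_tool --moves '[[[-3.8, -0.6, 0.1], 0, 0], [[-3.8, -0.6, 0.1], 0, 0], [[-3.8, -0.6, 0.1], 0, 0], [[-3.8, -0.6, 0.1], 0, 0], [[-3.8, -0.6, 0.1], 0, 0], [[-3.8, -0.6, 0.1], 0, 0], [[-3.8, -0.6, 0.1], 0, 0], [[-3.8, -0.6, 0.1], 0, 0]]'

```text
time: 1.7
tool_pos: [0.4359, 0.0215, 0.2124]
tool_rot: [0.641, 0.767, 0.0, -0.0]
force: [0.5, -0.0, 0.2]
opening: 0.087
```

```bash
python3 - <<'E'
from plan import *
plan([(.4425,-.2045,.15,.18,7),(.4425,-.2045,.1,.18,3)])
E
```

```text
t 1.7 pos [0.4359 0.0215 0.2124] yaw 0.1788 tilt [-0.  0. -1.] open 0.087 F [ 0.5 -0.   0.2] j7 -0.03
[-3.19, -0.48, 0.89] -0.01
[-3.19, -0.48, 0.89] -0.01
[-3.19, -0.48, 0.89] -0.01
[-3.19, -0.48, 0.89] -0.01
[-3.19, -0.48, 0.89] -0.01
[-3.19, -0.48, 0.89] -0.01
[-3.19, -0.49, 0.89] -0.01
--
[0.0, 0.0, 1.67] -0.0
[0.0, 0.0, 1.67] -0.0
[0.0, 0.0, 1.67] -0.0
--
```

Tracking is good. Now to a point above the pin.

drive_tool --moves '[[[-3.2, -0.5, 0.9], 0, 0], [[-3.2, -0.5, 0.9], 0, 0], [[-3.2, -0.5, 0.9], 0, 0], [[-3.2, -0.5, 0.9], 0, 0], [[-3.2, -0.5, 0.9], 0, 0], [[-3.2, -0.4, 0.9], 0, 0], [[-3.1, -0.5, 0.9], 0, 0], [[0, 0, 1.0], 0, 0]]'

```text
time: 2.5
tool_pos: [0.4418, -0.2065, 0.1393]
tool_rot: [0.643, 0.766, -0.001, 0.001]
force: [-0.3, 1.1, -0.1]
opening: 0.0868
```

```bash
python3 - <<'E'
from plan import *
plan([(.4425,-.2045,.055,.18,6)])
im,d=camera('side');cv2.imwrite('pics/side1.png',cv2.resize(im[180:330,240:440],None,fx=4,fy=4,interpolation=cv2.INTER_CUBIC))
im,d=camera('top');cv2.imwrite('pics/top1.png',cv2.resize(im[180:330,340:540],None,fx=4,fy=4,interpolation=cv2.INTER_CUBIC))
E
```

```text
t 2.5 pos [ 0.4418 -0.2065  0.1393] yaw 0.1735 tilt [ 0.    -0.002 -1.   ] open 0.0868 F [-0.3  1.1 -0.1] j7 0.62
[0.03, 0.02, 1.41] -0.06
[0.03, 0.02, 1.41] -0.06
[0.03, 0.02, 1.41] -0.06
[0.03, 0.02, 1.41] -0.06
[0.03, 0.02, 1.41] -0.06
[0.03, 0.02, 1.41] -0.06
--
```

View pics/side1.png

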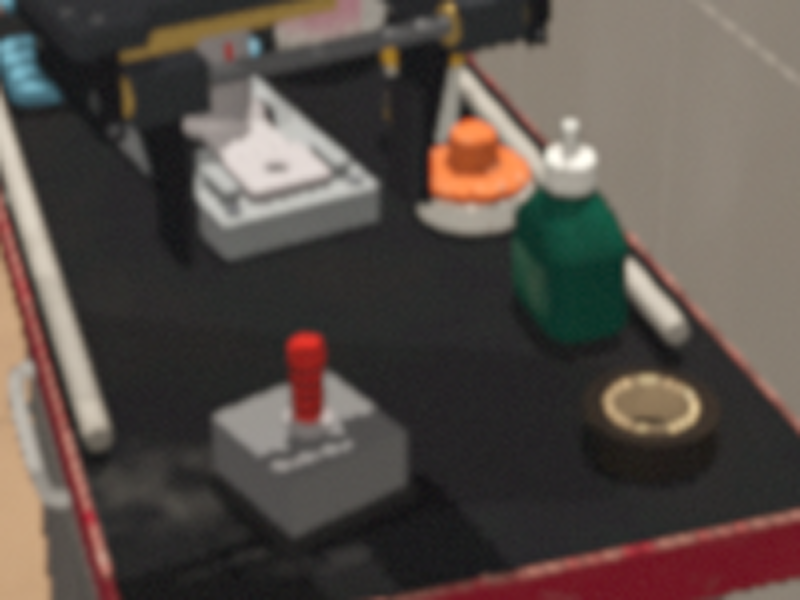

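View pics/top1.png

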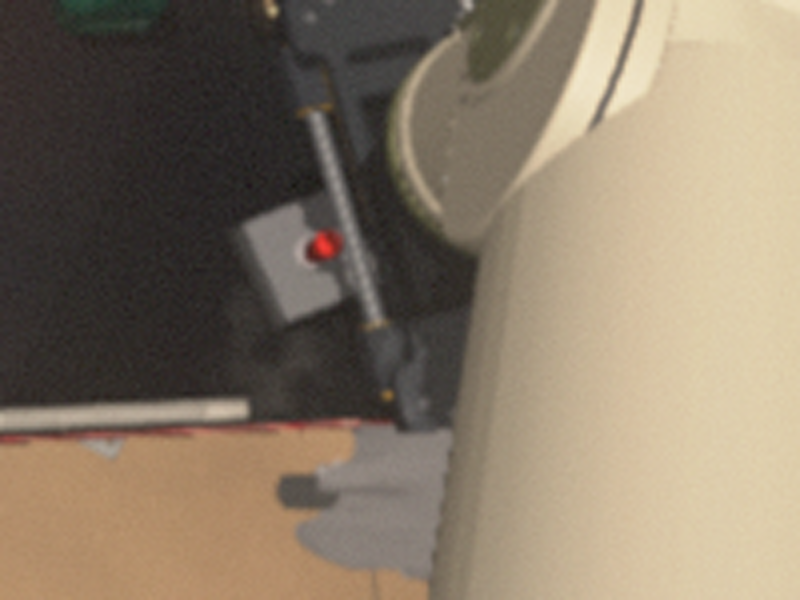

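The side view has the open fingers straddling the pin, handle at crop (307,370). Descending to grip height.

drive_tool --moves '[[[0.05, 0.05, 1.4], 0, 0], [[0, 0, 1.4], 0, 0], [[0, 0, 1.4], 0, 0], [[0, 0, 1.4], 0, 0], [[0, 0, 1.4], 0, 0], [[0, 0, 1.4], 0, 0], [[0, 0, 0], 0, 0], [[0, 0, 0], 0, 0]]'

```text
time: 3.4
tool_pos: [0.4428, -0.202, 0.0553]
tool_rot: [0.641, 0.767, -0.0, -0.0]
force: [0.7, -0.8, 0.4]
opening: 0.0873
```

```bash
python3 - <<'E'
from plan import *
plan([])
im,d=camera('side');cv2.imwrite('pics/side2.png',cv2.resize(im[210:330,260:380],None,fx=5,fy=5,interpolation=cv2.INTER_CUBIC))
E
```

```text
t 3.4 pos [ 0.4428 -0.202   0.0553] yaw 0.1784 tilt [-0.001 -0.    -1.   ] open 0.0873 F [ 0.7 -0.8  0.4] j7 0.74
```

View pics/side2.png

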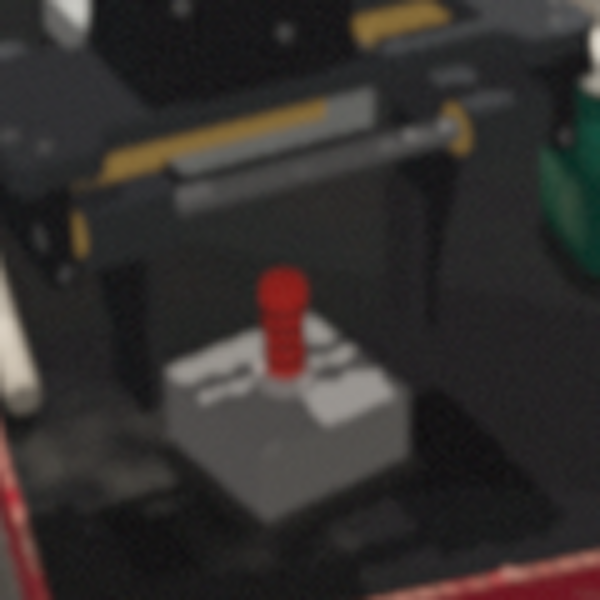

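The fingers straddle the handle at crop (285,320), with tips at (135,405) and (432,320). I shift 3 mm toward -y and close.

drive_tool --moves '[[[-0.3, 0, 0], 0, 0], [[0, 0, 0], 0, 1], [[0, 0, 0], 0, 1], [[0, 0, 0], 0, 1], [[0, 0, 0], 0, 1], [[0, 0, 0], 0, 1], [[0, 0, 0], 0, 1], [[0, 0, 0], 0, 1]]' --newtons 30

```text
time: 4.25
tool_pos: [0.4435, -0.2047, 0.0555]
tool_rot: [0.641, 0.767, 0.0, -0.0]
force: [0.2, 0.0, -0.5]
opening: 0.039
```

```bash
python3 - <<'E'
from plan import *
plan([])
im,d=camera('side');cv2.imwrite('pics/side3.png',cv2.resize(im[210:330,260:380],None,fx=5,fy=5,interpolation=cv2.INTER_CUBIC))
E
```

```text
t 4.25 pos [ 0.4435 -0.2047  0.0555] yaw 0.1788 tilt [ 0.  0. -1.] open 0.039 F [ 0.2  0.  -0.5] j7 0.75
```

View pics/side3.png

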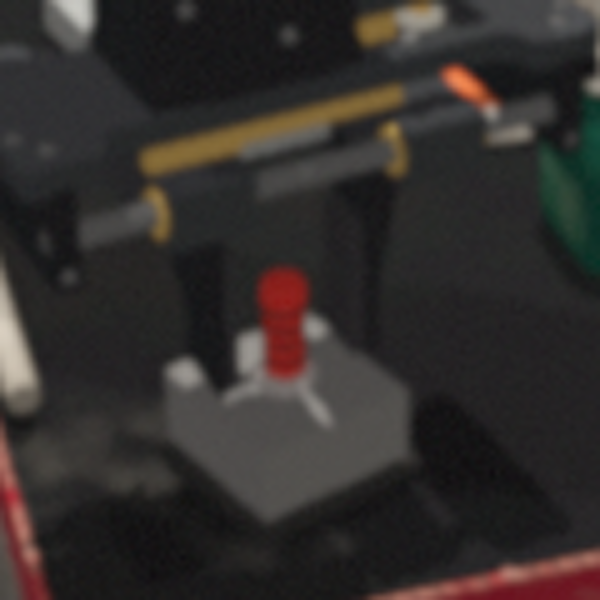

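The fingers are closing evenly about the handle, now 39 mm apart, so I keep closing.

drive_tool --moves '[[[0, 0, 0], 0, 1], [[0, 0, 0], 0, 1], [[0, 0, 0], 0, 1], [[0, 0, 0], 0, 1], [[0, 0, 0], 0, 1], [[0, 0, 0], 0, 1], [[0, 0, 0], 0, 1], [[0, 0, 0], 0, 1]]'

```text
time: 5.1
tool_pos: [0.4435, -0.2047, 0.0555]
tool_rot: [0.641, 0.767, 0.0, -0.0]
force: [0.9, 0.0, -0.8]
opening: 0.0132
```

```bash
python3 - <<'E'
from plan import *
plan([])
im,d=camera('side');cv2.imwrite('pics/side4.png',cv2.resize(im[210:330,260:380],None,fx=5,fy=5,interpolation=cv2.INTER_CUBIC))
E
```

```text
t 5.1 pos [ 0.4435 -0.2047  0.0555] yaw 0.1788 tilt [-0.  0. -1.] open 0.0132 F [ 0.9  0.  -0.8] j7 0.75
```

View pics/side4.png

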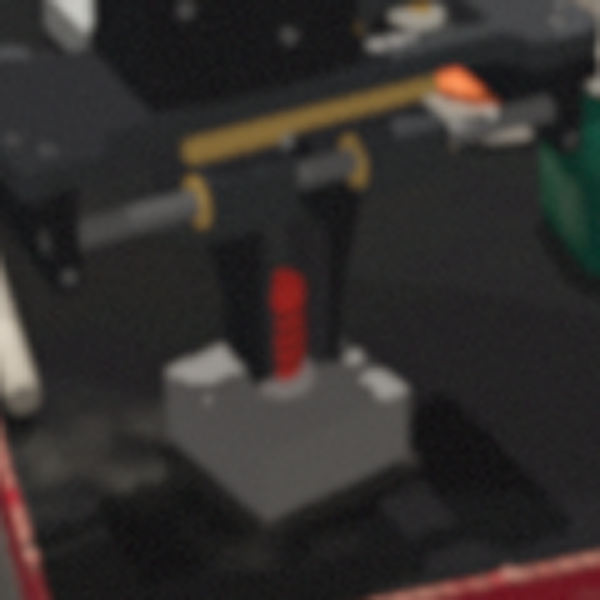

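Gripped: opening is 13.2 mm and the handle is between the pads. Lifting 6 cm straight up.

drive_tool --moves '[[[0, 0, -0.4], 0, 1], [[0, 0, -0.6], 0, 1], [[0, 0, -0.8], 0, 1], [[0, 0, -0.8], 0, 1], [[0, 0, -1.0], 0, 1], [[0, 0, -1.0], 0, 1], [[0, 0, -1.0], 0, 1], [[0, 0, -0.4], 0, 1]]'

```text
time: 5.95
tool_pos: [0.444, -0.2049, 0.1168]
tool_rot: [0.641, 0.767, 0.001, 0.001]
force: [0.8, -0.2, -0.3]
opening: 0.0131
```

```bash
python3 - <<'E'
from plan import *
plan([(.491,.023,.115,.18,7)])
im,d=camera('side');cv2.imwrite('pics/side5.png',cv2.resize(im[190:330,260:400],None,fx=4,fy=4,interpolation=cv2.INTER_CUBIC))
E
```

```text
t 5.95 pos [ 0.444  -0.2049  0.1168] yaw 0.1788 tilt [ 0.002  0.    -1.   ] open 0.0131 F [ 0.8 -0.2 -0.3] j7 0.66
[3.08, 1.24, 0.03] -0.01
[3.08, 1.24, 0.03] -0.01
[3.08, 1.24, 0.03] -0.01
[3.08, 1.24, 0.03] -0.01
[3.08, 1.24, 0.03] -0.01
[3.08, 1.24, 0.03] -0.01
[3.08, 1.24, 0.03] -0.01
--
```

View pics/side5.png

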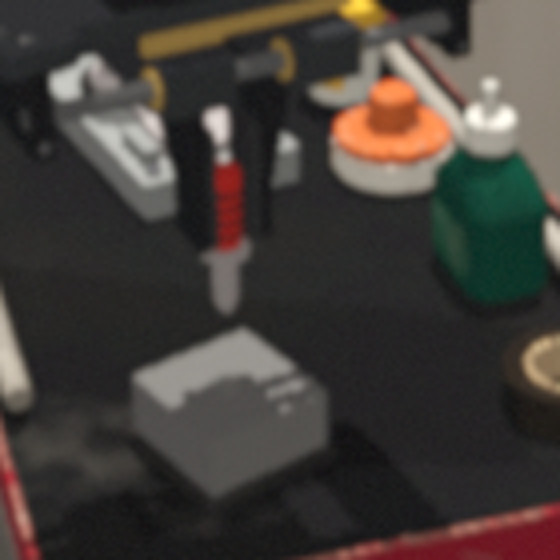

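The pin is out and upright, with its tip at crop (228,308). Now over to the ear.

drive_tool --moves '[[[2.0, 0.8, 0], 0, 1], [[3.1, 1.2, 0], 0, 1], [[3.5, 1.4, 0], 0, 1], [[3.5, 1.4, 0.1], 0, 1], [[3.5, 1.4, 0], 0, 1], [[3.5, 1.4, 0], 0, 1], [[2.5, 1.1, 0.1], 0, 1], [[0, 0, 0], 0, 1]]'

```text
time: 6.8
tool_pos: [0.491, 0.0275, 0.1131]
tool_rot: [0.639, 0.769, 0.0, -0.0]
force: [-0.2, -0.3, -0.3]
opening: 0.013
```

```bash
python3 - <<'E'
from plan import *
plan([(.491,.023,.1,.18,1)])
for n,(x,y,w,h) in (('side',(250,150,120,100)),('top',(240,180,120,90))):
    im,d=camera(n);np.savez(n+'6.npz',im=im,d=d);cv2.imwrite(f'pics/{n}6.png',cv2.resize(im[y:y+h,x:x+w],None,fx=6,fy=6,interpolation=cv2.INTER_CUBIC))
E
```

```text
t 6.8 pos [0.491  0.0275 0.1131] yaw 0.1848 tilt [-0.     0.001 -1.   ] open 0.013 F [-0.2 -0.3 -0.3] j7 0.15
[-0.45, -0.08, 1.31] 0.28
--
```

View pics/side6.png

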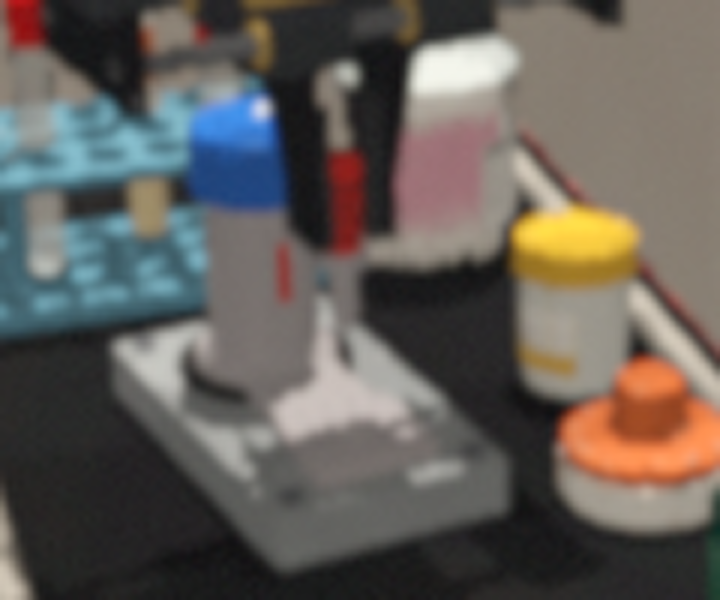

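View pics/top6.png

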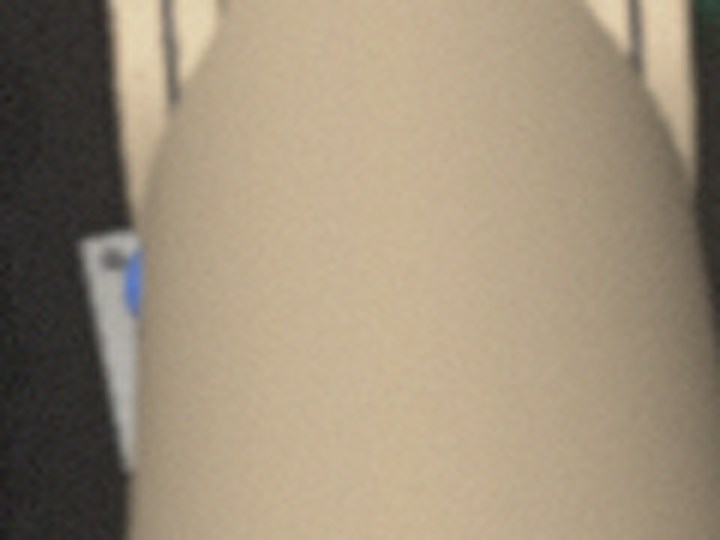

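The top view is blocked by the arm, so only the side view helps here. It shows the pin's handle at crop (345,200) and its tip near (348,322), above the shadowed ear. I'll calibrate the side view against the known pin height and depth.

```bash
python3 - <<'E'
from plan import *
np.set_printoptions(precision=4,suppress=True)
def bp(n,d,mask):
    ys,xs=np.nonzero(mask&(d>0));m=camera_model(n);u=cv2.undistortPoints(np.c_[xs,ys].astype(float).reshape(-1,1,2),m['K'],m['dist']).reshape(-1,2)
    Z=d[ys,xs];return np.c_[u*Z[:,None],Z]@m['T'][:3,:3].T+m['T'][:3,3],xs,ys
z=np.load('side0.npz');im,d=z['im'],z['d']
# block top, base top, ear, floor depth checks at start
def patch(X,Y,k,x,y,r=2):
    M=np.zeros(d.shape,bool);cx,cy=int(round(X/k+x)),int(round(Y/k+y));M[cy-r:cy+r+1,cx-r:cx+r+1]=1;P=bp('side',d,M)[0];return np.median(P,0),P.std(0)
print('block top',patch(190,280,8,280,250)); print('floor',patch(100,60,8,280,250)); print('ear',patch(380,410,6,240,150),patch(450,430,6,240,150,1)); print('base front',patch(420,480,6,240,150,1))
z6=np.load('side6.npz');im6,d6=z6['im'],z6['d']
for nm,I,D in(('start',im,d),('now',im6,d6)):
    h,s,v=cv2.split(cv2.cvtColor(I,cv2.COLOR_BGR2HSV))
    M=((h<8)|(h>172))&(s>150)&(v>60)
    n,l,st,c=cv2.connectedComponentsWithStats(M.astype(np.uint8))
    for i in range(1,n):
        if st[i,4]>60 and st[i,4]<400:
            P,xs,ys=bp('side',D,l==i);print(nm,st[i],c[i],'med',np.median(P,0),P.min(0),P.max(0))
E
```

```text
block top (array([ 0.424 , -0.1998,  0.0316]), array([0.0024, 0.0039, 0.0009]))
floor (array([ 0.4349, -0.0626, -0.0007]), array([0.0029, 0.0056, 0.0009]))
ear (array([0.4833, 0.0384, 0.0275]), array([0.0032, 0.0066, 0.0008])) (array([0.5026, 0.0117, 0.0276]), array([0.0019, 0.0034, 0.0006]))
base front (array([ 0.4876, -0.0026,  0.0199]), array([0.0018, 0.0034, 0.0012]))
start [311 263  11  22 167] [316.1377 271.9102] med [ 0.4425 -0.2113  0.0577] [ 0.4359 -0.2153 -0.0016] [ 0.4806 -0.0932  0.0713]
now [305 175   6  17  78] [307.6154 182.3974] med [0.4916 0.0207 0.1138] [0.4852 0.0158 0.0952] [0.4984 0.0268 0.1277]
```

```bash
python3 - <<'E'
from plan import *
np.set_printoptions(precision=4,suppress=True)
s0=lambda X,Y:[(X+.5)/6-.5+240,(Y+.5)/6-.5+150]
print('base corners side',onz('side',[s0(345,518),s0(568,462),s0(172,348)],.02))
print('ear corners side',onz('side',[s0(375,472),s0(497,432)],.028))
im=np.load('side0.npz')['im'];g=cv2.cvtColor(im,cv2.COLOR_BGR2GRAY).astype(float)
print(im[212:232,290:326,2][::1])
w=np.clip(170-g[216:227,300:318],0,None);ys,xs=np.mgrid[216:227,300:318]
it=np.load('top0.npz')['im'];gt=cv2.cvtColor(it,cv2.COLOR_BGR2GRAY)
print(gt[220:233,302:320])
cv2.imwrite('pics/ear_s.png',cv2.resize(im[200:240,280:340],None,fx=13,fy=13,interpolation=cv2.INTER_CUBIC))
E
```

```text
base corners side [[ 0.4566 -0.0192  0.02  ]
 [ 0.5378 -0.0053  0.02  ]
 [ 0.4264  0.1251  0.02  ]]
ear corners side [[ 0.4704 -0.006   0.028 ]
 [ 0.517   0.0086  0.028 ]]
[[146 150 151 150 149 147 145 143 140 140 139 149 177 204 215 216 211 201
  191 185 185 185 185 187 187 187 183 169 146 115  81  51  38  36  35  39]
 [130 139 144 145 144 143 142 142 142 142 148 167 191 209 216 216 216 213
  210 205 198 190 188 188 187 188 187 182 173 155 127  90  57  40  38  37]
 [105 124 136 140 142 141 142 147 156 161 170 189 206 215 217 217 216 216
  216 215 208 198 192 192 191 188 186 184 183 178 163 135  97  64  42  36]
 [ 77 103 125 136 141 142 149 165 184 192 198 208 216 218 218 218 217 216
  216 217 214 207 201 201 200 193 187 179 178 182 181 165 139 104  67  44]
 [ 71  89 112 128 140 154 169 190 206 212 214 216 217 218 218 218 218 215
  214 217 217 214 211 211 210 204 192 173 162 170 179 179 166 143 111  77]
 [ 91  98 108 118 141 170 192 209 216 218 218 219 218 217 216 218 218 216
  214 216 217 216 216 216 216 212 203 179 150 149 167 177 178 170 151 121]
 [110 111 110 116 135 172 202 215 
[... 2328 characters left out ...]
219 223 222 221 214 184]
 [218 221 224 223 222 202 162 125 113 119 141 182 216 223 222 220 216 192]
 [219 223 222 221 219 190 132  91  77  79 107 159 209 220 222 221 218 202]
 [221 222 221 221 217 182 120  72  56  59  85 149 206 223 222 221 220 210]
 [221 221 221 221 219 191 126  68  45  45  89 155 205 220 224 221 221 215]
 [211 221 220 222 224 205 163 114  92  97 133 182 214 222 222 222 222 218]
 [210 219 222 223 222 220 207 183 169 174 191 213 218 221 223 222 223 218]
 [218 222 221 222 222 221 222 219 211 213 218 222 217 219 221 223 221 219]
 [224 222 223 220 221 224 224 222 220 222 219 223 221 220 222 222 222 222]
 [222 217 219 223 222 224 222 222 222 220 222 222 221 219 223 223 222 223]]
```

View pics/ear_s.png

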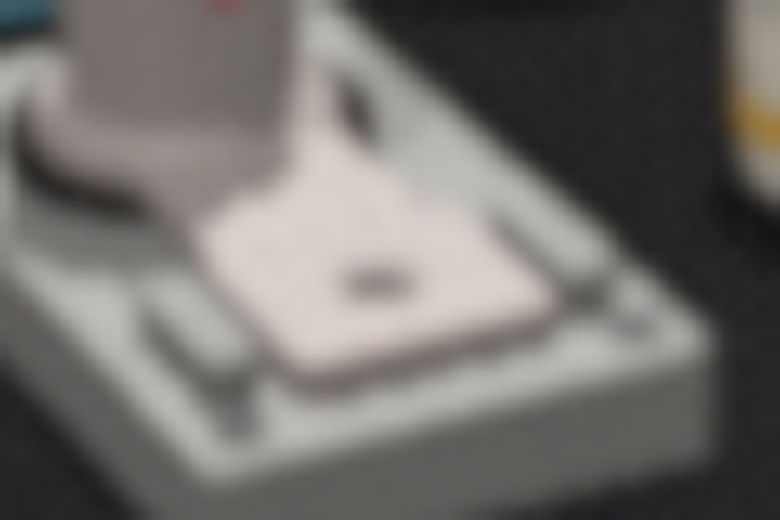

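The side view reads about 4–5 mm lower in y than the top view at the base. So I lower the tip close to the ear and compare the pin and hole directly in one picture.

drive_tool --moves '[[[-0.5, -0.2, 0.6], 0.3, 1], [[0, 0, 0.6], 0, 1], [[0, 0, 0.6], 0, 1], [[0, 0, 0.6], 0, 1], [[0, 0, 0.5], 0, 1], [[0, 0, 0], 0, 1], [[0, 0, 0], 0, 1], [[0, 0, 0], 0, 1]]'

```text
time: 7.7
tool_pos: [0.4898, 0.018, 0.0847]
tool_rot: [0.643, 0.766, 0.0, 0.0]
force: [0.7, -0.0, 0.2]
opening: 0.0132
```

```bash
python3 - <<'E'
from plan import *
plan([])
im,d=camera('side');np.savez('side7.npz',im=im,d=d);cv2.imwrite('pics/side7.png',cv2.resize(im[180:240,280:340],None,fx=10,fy=10,interpolation=cv2.INTER_CUBIC))
E
```

```text
t 7.7 pos [0.4898 0.018  0.0847] yaw 0.1736 tilt [ 0.  0. -1.] open 0.0132 F [ 0.7 -0.   0.2] j7 0.19
```

View pics/side7.png

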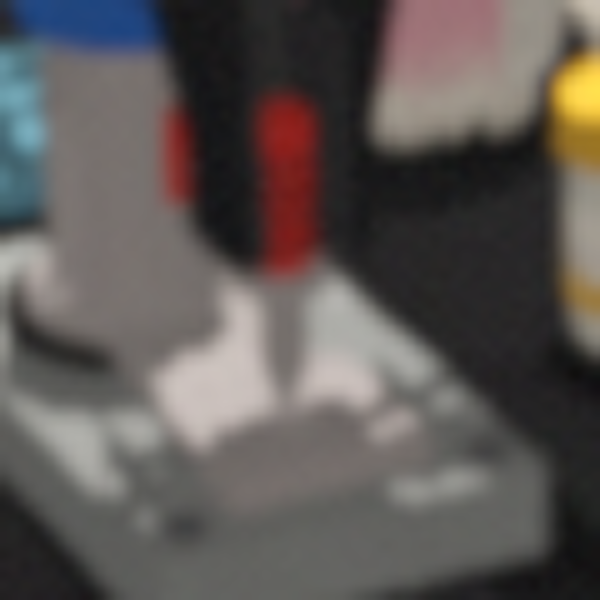

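The tip is at about px (308.3,219.5) and the hole at (308.5,221.4), with the tip about 7 mm above the ear. So it must go several mm toward +y. I'll compute this differentially.

```bash
python3 - <<'E'
from plan import *
np.set_printoptions(precision=4,suppress=True)
im=np.load('side7.npz')['im']
h,s,v=cv2.split(cv2.cvtColor(im,cv2.COLOR_BGR2HSV))
M=(((h<8)|(h>172))&(s>140)&(v>60));M[:,:302]=0;M[:,320:]=0;M[215:]=0
ys,xs=np.nonzero(M)
for y in range(ys.min(),ys.max()+1):print(y,xs[ys==y].min(),xs[ys==y].max(),end='; ')
print();print(im[206:224,298:322,1])
for z in(.0352,):
  for p in((308.3,218.9),(308.3,219.5)):print('tip',onz('side',[p],z))
print('hole',onz('side',[(308.5,221.4)],.028))
print('handle bottom centre guess',onz('side',[(309.0,206.8)],.0847-.0195))
E
```

```text
189 308 308; 190 306 310; 191 306 311; 192 306 311; 193 306 311; 194 306 311; 195 306 311; 196 306 311; 197 306 311; 198 307 311; 199 306 311; 200 306 311; 201 307 311; 202 307 311; 203 307 311; 204 307 310; 205 306 310; 206 307 309; 
[[111 109 104  96  85  65  52  51  52  49  47  56  69  86  88  75  54  41
   35  37  38  37  40  38]
 [111 111 109 112 115 102  87  81  77  76  78  82  91 104 114 113  90  60
   44  36  38  38  37  40]
 [111 110 111 121 134 134 121 110 102  99 100 102 110 123 141 149 134  95
   60  43  38  38  39  37]
 [111 111 111 126 149 160 153 138 119 112 111 114 125 144 161 172 163 133
   95  60  44  38  39  35]
 [113 111 112 127 156 175 175 158 132 115 112 116 136 158 171 178 174 158
  130  95  60  45  37  39]
 [110 109 109 120 152 179 185 169 140 116 111 117 138 161 171 175 174 168
  155 131  98  66  46  36]
 [108 108 106 118 150 178 186 172 142 117 111 115 137 161 171 173 174 172
  169 156 135 105  74  51]
 [107 107 115 136 164 184 188 173 142 116 111 115 136 160 172 173 173 174
  173 169 159 143 116  82]
 [123 129 140 163 182 191 189 174 143 117 111 116 139 164
[... 393 characters left out ...]
140 167 183 186 187 187 190
  185 166 134 119 128 133]
 [194 192 191 192 193 193 192 189 178 153 134 145 164 167 165 164 169 179
  179 161 129 109 106 107]
 [191 193 193 192 193 191 188 183 171 151 135 138 144 138 129 128 138 154
  155 139 122 119 117 109]
 [187 192 192 189 187 183 172 161 149 135 126 124 122 113 107 105 111 121
  127 128 134 143 145 128]
 [175 187 187 176 165 156 141 127 120 114 113 112 110 107 105 102 103 106
  120 141 151 153 147 131]
 [152 173 175 154 133 123 113 106 105 106 108 108 108 106 104 105 104 106
  120 141 147 139 128 117]]
tip [[0.4893 0.0157 0.0352]]
tip [[0.4886 0.0131 0.0352]]
hole [[0.4902 0.0184 0.028 ]]
handle bottom centre guess [[0.49   0.0097 0.0652]]
```

Both views put the correction at about +1.2 mm x and +4 mm y. I apply it and lower gently, watching the force.

drive_tool --moves '[[[0.37, 0.19, 0], 0, 1], [[0, 0, 0], 0, 1], [[0, 0, 0.2], 0, 1], [[0, 0, 0.2], 0, 1], [[0, 0, 0.2], 0, 1], [[0, 0, 0.2], 0, 1], [[0, 0, 0], 0, 1], [[0, 0, 0], 0, 1]]'

```text
time: 8.55
tool_pos: [0.4908, 0.0219, 0.0765]
tool_rot: [0.643, 0.766, -0.0, -0.0]
force: [0.6, 0.2, -0.1]
opening: 0.0131
```

```bash
python3 - <<'E'
from plan import *
plan([]);print(get_state()['force'],get_state()['wrist_torque'])
im,d=camera('side');np.savez('side8.npz',im=im,d=d);cv2.imwrite('pics/side8.png',cv2.resize(im[180:240,280:340],None,fx=10,fy=10,interpolation=cv2.INTER_CUBIC))
E
```

```text
t 8.55 pos [0.4908 0.0219 0.0765] yaw 0.1734 tilt [-0. -0. -1.] open 0.0131 F [ 0.6  0.2 -0.1] j7 0.19
[ 0.64288567  0.17822698 -0.0559684 ] [-0.09453931  0.03724098  0.01512238]
```

View pics/side8.png

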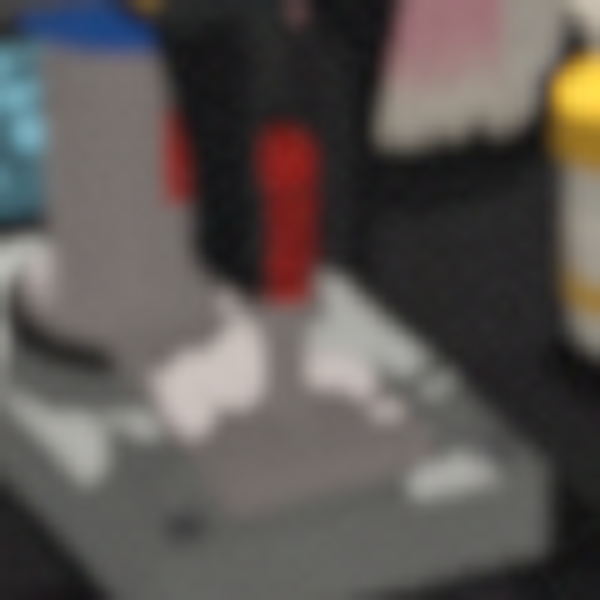

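There is no contact force yet, and the tip is at about ear level near crop (288,415). Going down another 4 mm.

drive_tool --moves '[[[0, 0, 0.1], 0, 1], [[0, 0, 0.1], 0, 1], [[0, 0, 0.1], 0, 1], [[0, 0, 0.1], 0, 1], [[0, 0, 0], 0, 1], [[0, 0, 0], 0, 1], [[0, 0, 0], 0, 1], [[0, 0, 0], 0, 1]]'

```text
time: 9.4
tool_pos: [0.4909, 0.022, 0.0726]
tool_rot: [0.643, 0.766, 0.0, -0.0]
force: [-0.2, 0.1, -1.3]
opening: 0.013
```

```bash
python3 - <<'E'
from plan import *
plan([]);print(get_state()['force'],get_state()['wrist_torque'])
im,d=camera('side');np.savez('side9.npz',im=im,d=d);cv2.imwrite('pics/side9.png',cv2.resize(im[180:240,280:340],None,fx=10,fy=10,interpolation=cv2.INTER_CUBIC))
E
```

```text
t 9.4 pos [0.4909 0.022  0.0726] yaw 0.1735 tilt [ 0.  0. -1.] open 0.013 F [-0.2  0.1 -1.3] j7 0.19
[-0.23823539  0.13490212 -1.25074803] [0.00806271 0.03555015 0.00246155]
```

View pics/side9.png

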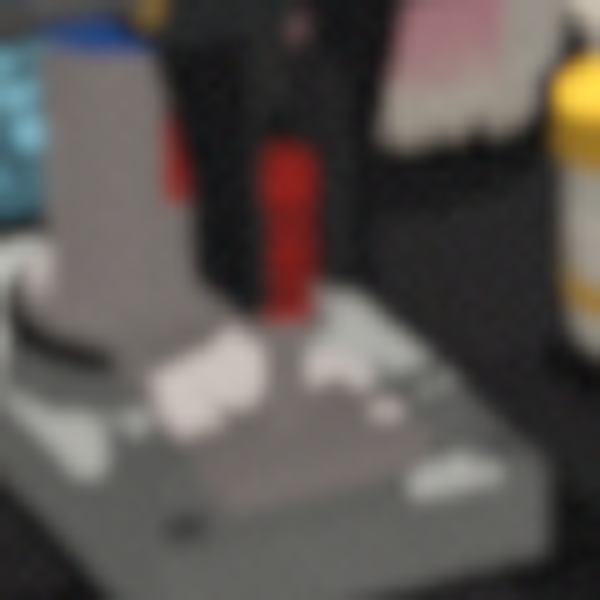

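The tip should now be 5 mm below the ear face with almost no force, so it is in the hole. Continuing 10 mm.

drive_tool --moves '[[[0, 0, 0.15], 0, 1], [[0, 0, 0.15], 0, 1], [[0, 0, 0.15], 0, 1], [[0, 0, 0.15], 0, 1], [[0, 0, 0.15], 0, 1], [[0, 0, 0.15], 0, 1], [[0, 0, 0.1], 0, 1], [[0, 0, 0], 0, 1]]'

```text
time: 10.25
tool_pos: [0.4911, 0.0222, 0.0625]
tool_rot: [0.643, 0.766, 0.0, 0.0]
force: [2.1, 2.7, -1.2]
opening: 0.0132
```

```bash
python3 - <<'E'
from plan import *
plan([]);print(get_state()['force'],get_state()['wrist_torque'])
E
```

```text
t 10.25 pos [0.4911 0.0222 0.0625] yaw 0.1736 tilt [ 0.  0. -1.] open 0.0132 F [ 2.1  2.7 -1.2] j7 0.21
[ 2.07596951  2.69421582 -1.1929056 ] [ 0.4913907  -0.46858035 -0.03122547]
```

It is in, with a light sideways push of about +2 x and +2.7 y. I ease 0.6 mm in that direction and continue.

drive_tool --moves '[[[0.06, 0.05, 0], 0, 1], [[0, 0, 0.15], 0, 1], [[0, 0, 0.15], 0, 1], [[0, 0, 0.15], 0, 1], [[0, 0, 0.15], 0, 1], [[0, 0, 0.15], 0, 1], [[0, 0, 0.1], 0, 1], [[0, 0, 0], 0, 1]]'

```text
time: 11.05
tool_pos: [0.4912, 0.0227, 0.0539]
tool_rot: [0.643, 0.766, -0.0, -0.0]
force: [1.2, 1.0, -1.2]
opening: 0.013
```

```bash
python3 - <<'E'
from plan import *
plan([]);print(get_state()['force'],get_state()['wrist_torque'])
E
```

```text
t 11.05 pos [0.4912 0.0227 0.0539] yaw 0.1735 tilt [-0.  0. -1.] open 0.013 F [ 1.2  1.  -1.2] j7 0.22
[ 1.15087071  1.00464389 -1.1778126 ] [ 0.3007895  -0.32193915 -0.01474594]
```

drive_tool --moves '[[[0, 0, 0.1], 0, 1], [[0, 0, 0.1], 0, 1], [[0, 0, 0.05], 0, 1], [[0, 0, 0], 0, 1], [[0, 0, 0], 0, 1], [[0, 0, 0.05], 0, 1], [[0, 0, 0], 0, 1], [[0, 0, 0], 0, 1]]'

```text
time: 11.85
tool_pos: [0.4915, 0.0228, 0.0514]
tool_rot: [0.643, 0.766, 0.0, 0.0]
force: [-0.5, 0.9, 6.3]
opening: 0.0133
```

```bash
python3 - <<'E'
from plan import *
plan([]);print(get_state()['force'],get_state()['wrist_torque'])
im,d=camera('side');np.savez('side10.npz',im=im,d=d);cv2.imwrite('pics/side10.png',cv2.resize(im[180:240,280:340],None,fx=10,fy=10,interpolation=cv2.INTER_CUBIC))
E
```

```text
t 11.85 pos [0.4915 0.0228 0.0514] yaw 0.1736 tilt [ 0.  0. -1.] open 0.0133 F [-0.5  0.9  6.3] j7 0.22
[-0.54493866  0.86763101  6.25021649] [0.28009469 0.10016641 0.0131142 ]
```

View pics/side10.png

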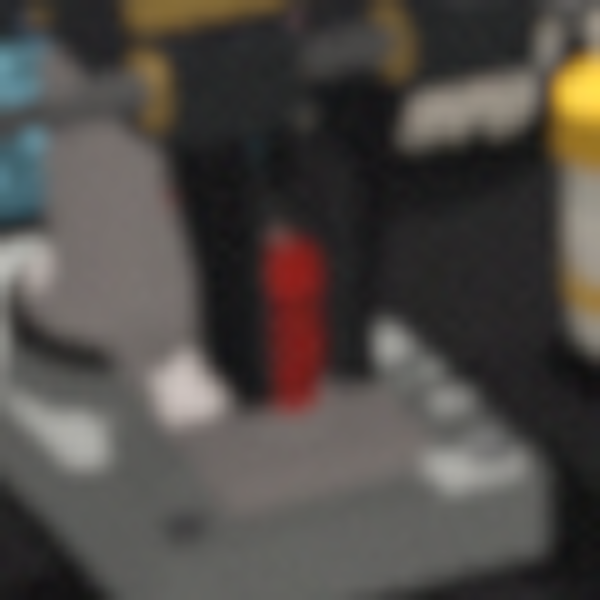

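The collar is seated: Fz is 6.3 N at TCP z 0.0514, as predicted. Opening to release, then lifting.

drive_tool --moves '[[[0, 0, 0], 0, 0], [[0, 0, 0], 0, 0], [[0, 0, 0], 0, 0], [[0, 0, 0], 0, 0], [[0, 0, 0], 0, 0], [[0, 0, 0], 0, 0], [[0, 0, 0], 0, 0], [[0, 0, 0], 0, 0]]'

```text
time: 12.7
tool_pos: [0.4912, 0.0227, 0.051]
tool_rot: [0.643, 0.766, 0.0, -0.0]
force: [-0.7, 0.1, -0.3]
opening: 0.069
```

drive_tool --moves '[[[0, 0, -1.0], 0, 0], [[0, 0, -2.0], 0, 0], [[0, 0, -2.5], 0, 0], [[0, 0, -2.5], 0, 0], [[0, 0, -2.0], 0, 0], [[0, 0, -1.0], 0, 0], [[0, 0, 0], 0, 0], [[0, 0, 0], 0, 0]]'

```text
time: 13.5
tool_pos: [0.4909, 0.0227, 0.1605]
tool_rot: [0.643, 0.766, -0.0, -0.0]
force: [0.3, 0.1, -1.0]
opening: 0.0867
```

```bash
python3 - <<'E'
from plan import *
plan([])
for n,(x,y,w,h) in (('side',(250,150,120,100)),('top',(240,180,120,90))):
    im,d=camera(n);np.savez(n+'11.npz',im=im,d=d);cv2.imwrite(f'pics/{n}11.png',cv2.resize(im[y:y+h,x:x+w],None,fx=6,fy=6,interpolation=cv2.INTER_CUBIC))
E
```

```text
t 13.5 pos [0.4909 0.0227 0.1605] yaw 0.1737 tilt [-0.001  0.    -1.   ] open 0.0867 F [ 0.3  0.1 -1. ] j7 0.1
```

View pics/side11.png

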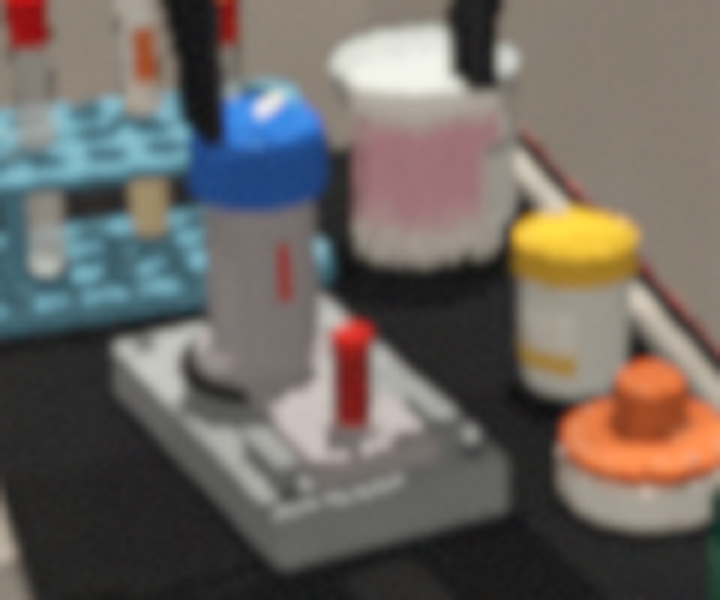

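The pin stands home with its collar on the ear and the handle at crop (352,375), and it is released. That fixes the hole at (0.4912,0.0227), so the cap axis is about (0.477,0.0963). Next I go over the cap, turned anticlockwise to leave room for screwing down.

```bash
python3 - <<'E'
from plan import *
plan([(.477,.0963,.155,1.25,8)])
E
```

```text
t 13.6 pos [0.4906 0.0225 0.16  ] yaw 0.1735 tilt [-0.002 -0.001 -1.   ] open 0.0871 F [-0.   0.4  0.9] j7 0.1
[0.94, -0.01, 0.06] -7.71
[0.93, 0.12, 0.06] -7.71
[0.91, 0.24, 0.06] -7.71
[0.87, 0.36, 0.06] -7.71
[0.81, 0.47, 0.06] -7.71
[0.74, 0.58, 0.06] -7.71
[0.65, 0.67, 0.06] -7.71
[0.56, 0.75, 0.06] -7.71
--
```

View pics/top11.png

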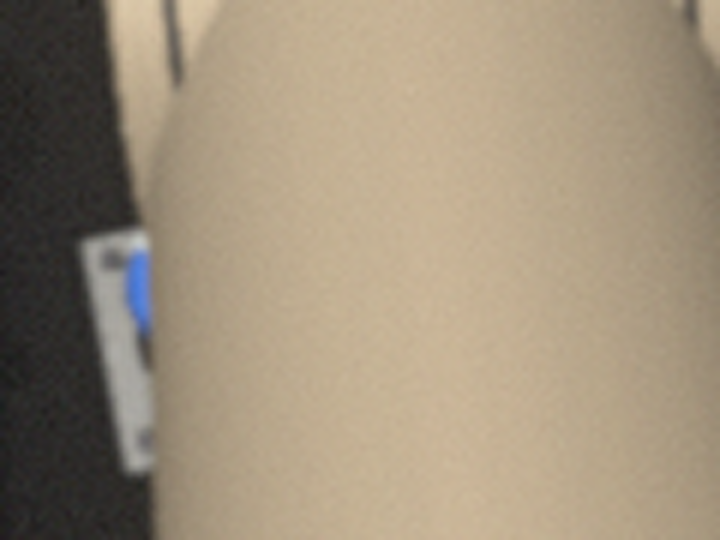

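drive_tool --moves '[[[0.95, 0, 0.1], -7.7, 0], [[0.95, 0.1, 0], -7.7, 0], [[0.9, 0.25, 0.1], -7.7, 0], [[0.85, 0.35, 0], -7.7, 0], [[0.8, 0.45, 0.1], -7.7, 0], [[0.75, 0.6, 0], -7.7, 0], [[0.65, 0.65, 0.1], -7.7, 0], [[0.55, 0.75, 0.1], -7.7, 0]]'

```text
time: 14.4
tool_pos: [0.4769, 0.0964, 0.155]
tool_rot: [0.158, 0.987, -0.001, -0.001]
force: [-0.3, -1.0, -0.8]
opening: 0.0869
```

drive_tool --moves '[[[0, 0, 0.5], 0, 0], [[0, 0, 0], 0, 0], [[0, 0, 0], 0, 0], [[0, 0, 0], 0, 0], [[0, 0, 0], 0, 0], [[0, 0, 0], 0, 0], [[0, 0, 0], 0, 0], [[0, 0, 0], 0, 0]]'

```text
time: 15.2
tool_pos: [0.4775, 0.0962, 0.1511]
tool_rot: [0.16, 0.987, 0.0, 0.0]
force: [0.1, -1.2, -0.7]
opening: 0.087
```

```bash
python3 - <<'E'
from plan import *
plan([(.477,.0963,.1,1.25,6)])
for n,(x,y,w,h) in (('side',(250,120,120,100)),('top',(220,180,120,90))):
    im,d=camera(n);np.savez(n+'12.npz',im=im,d=d);cv2.imwrite(f'pics/{n}12.png',cv2.resize(im[y:y+h,x:x+w],None,fx=6,fy=6,interpolation=cv2.INTER_CUBIC))
E
```

```text
t 15.2 pos [0.4775 0.0962 0.1511] yaw 1.2485 tilt [ 0.  0. -1.] open 0.087 F [ 0.1 -1.2 -0.7] j7 1.01
[0.01, -0.0, 0.85] -0.01
[0.01, -0.0, 0.85] -0.01
[0.01, -0.0, 0.85] -0.01
[0.01, -0.0, 0.85] -0.01
[0.01, -0.0, 0.85] -0.01
[0.01, -0.0, 0.85] -0.01
--
```

View pics/side12.png

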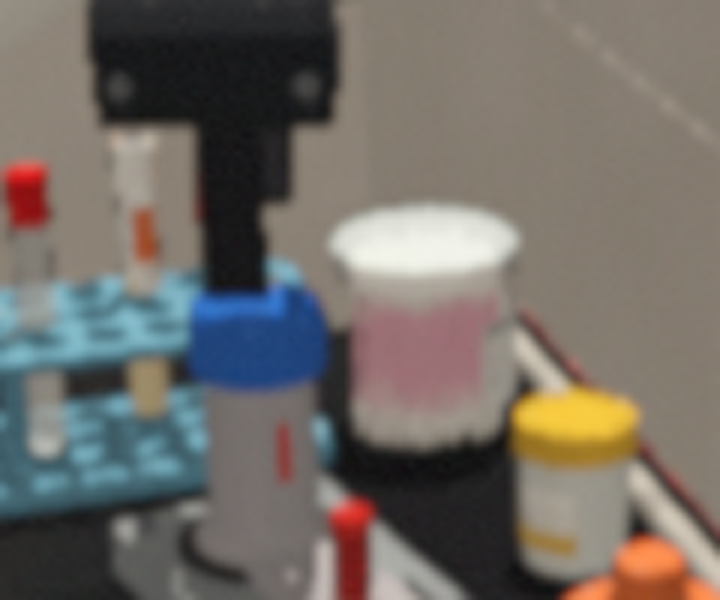

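View pics/top12.png

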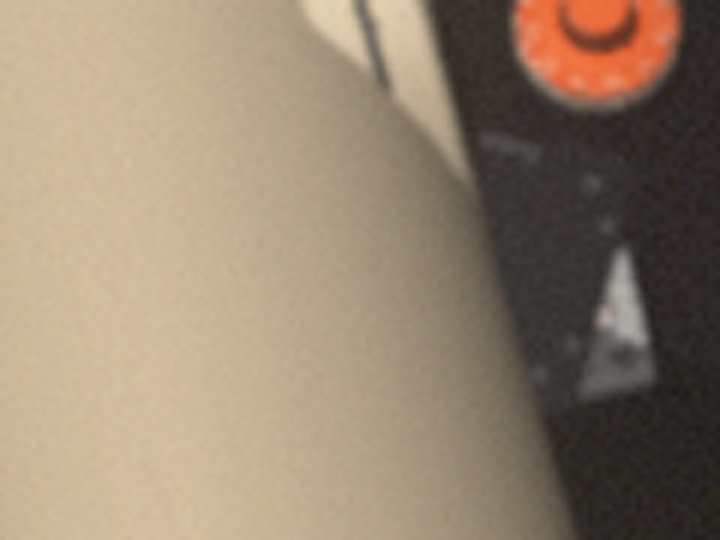

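The gripper is centred over the cap, with the near finger in front of it at crop (235,250). Descending and gripping.

drive_tool --moves '[[[0, 0, 0.7], 0, 0], [[0, 0, 0.9], 0, 0], [[0, 0, 0.9], 0, 0], [[0, 0, 0.9], 0, 0], [[0, 0, 0.9], 0, 0], [[0, 0, 0.8], 0, 0], [[0, 0, 0], 0, 0], [[0, 0, 0], 0, 0]]'

```text
time: 16.1
tool_pos: [0.4775, 0.0962, 0.1]
tool_rot: [0.16, 0.987, -0.0, -0.0]
force: [-0.7, 0.1, -0.5]
opening: 0.0872
```

drive_tool --moves '[[[0, 0, 0], 0, 1], [[0, 0, 0], 0, 1], [[0, 0, 0], 0, 1], [[0, 0, 0], 0, 1], [[0, 0, 0], 0, 1], [[0, 0, 0], 0, 1], [[0, 0, 0], 0, 1], [[0, 0, 0], 0, 1]]' --newtons 25

```text
time: 16.9
tool_pos: [0.4781, 0.0978, 0.1003]
tool_rot: [0.16, 0.987, 0.001, 0.001]
force: [2.2, 4.9, -1.1]
opening: 0.0464
```

```bash
python3 - <<'E'
from plan import *
plan([]);print(get_state()['wrist_torque'])
im,d=camera('side');cv2.imwrite('pics/side13.png',cv2.resize(im[120:240,240:360],None,fx=5,fy=5,interpolation=cv2.INTER_CUBIC))
E
```

```text
t 16.9 pos [0.4781 0.0978 0.1003] yaw 1.2499 tilt [ 0.002  0.002 -1.   ] open 0.0464 F [ 2.2  4.9 -1.1] j7 1.05
[ 1.15992486 -0.52506709  0.02771435]
```

View pics/side13.png

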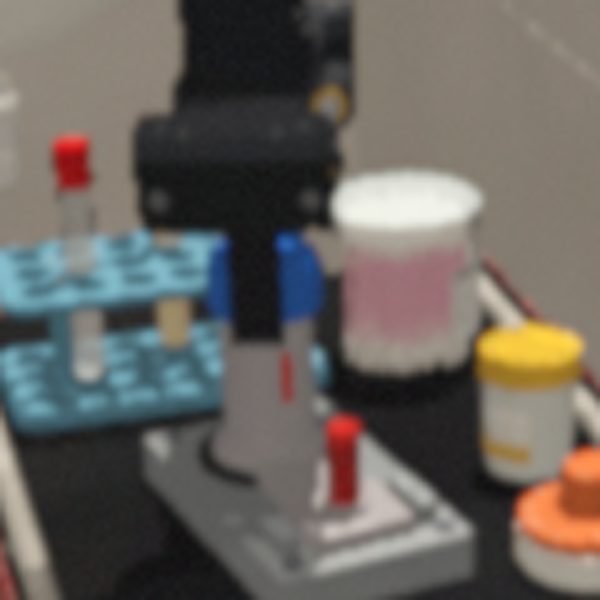

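Gripped at 46.4 mm. The arm was pushed 1.6 mm along the jaws, with 5 N toward +y. I shift to relieve that, then start turning clockwise.

drive_tool --moves '[[[0, 0.17, 0], 0, 1], [[0, 0, 0], 0, 1], [[0, 0, 0.01], 5, 1], [[0, 0, 0.01], 5, 1], [[0, 0, 0.01], 5, 1], [[0, 0, 0.02], 5, 1], [[0, 0, 0.01], 5, 1], [[0, 0, 0.01], 5, 1]]'

```text
time: 17.75
tool_pos: [0.4782, 0.0981, 0.0995]
tool_rot: [0.412, 0.911, 0.0, 0.0]
force: [0.2, 2.1, 1.0]
opening: 0.0467
```

```bash
python3 - <<'E'
from plan import *
plan([]);print(get_state()['wrist_torque'])
E
```

```text
t 17.75 pos [0.4782 0.0981 0.0995] yaw 0.7216 tilt [ 0.     0.001 -1.   ] open 0.0467 F [0.2 2.1 1. ] j7 0.53
[0.23044181 0.08563312 0.04708395]
```

drive_tool --moves '[[[0, 0, 0.01], 5, 1], [[0, 0, 0.01], 5, 1], [[0, 0, 0.02], 5, 1], [[0, 0, 0.01], 5, 1], [[0, 0, 0.01], 5, 1], [[0, 0, 0.01], 5, 1], [[0, 0, 0.02], 5, 1], [[0, 0, 0.01], 5, 1]]'

```text
time: 18.55
tool_pos: [0.4784, 0.0982, 0.0986]
tool_rot: [0.699, 0.715, 0.001, 0.0]
force: [2.0, 1.9, -0.2]
opening: 0.0464
```

```bash
python3 - <<'E'
from plan import *
plan([]);print(get_state()['wrist_torque'])
im,d=camera('side');cv2.imwrite('pics/side14.png',cv2.resize(im[120:240,240:360],None,fx=5,fy=5,interpolation=cv2.INTER_CUBIC))
E
```

```text
t 18.55 pos [0.4784 0.0982 0.0986] yaw 0.0235 tilt [ 0.001  0.001 -1.   ] open 0.0464 F [ 2.   1.9 -0.2] j7 -0.14
[ 0.30303416 -0.1133507   0.05361054]
```

View pics/side14.png

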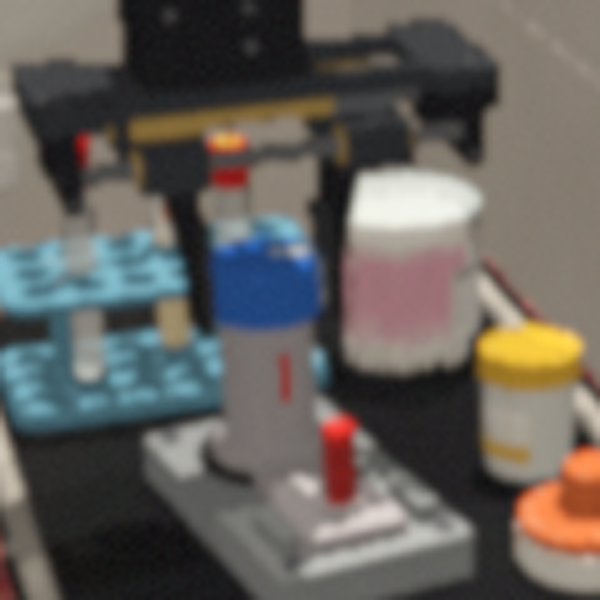

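The cap line has followed and now points right, at crop (290,250). About 60° remains by estimate.

drive_tool --moves '[[[0.04, 0.05, 0.01], 5, 1], [[0, 0, 0.01], 5, 1], [[0, 0, 0.02], 5, 1], [[0, 0, 0.01], 5, 1], [[0, 0, 0.01], 5, 1], [[0, 0, 0.01], 5, 1], [[0, 0, 0.02], 5, 1], [[0, 0, 0.01], 5, 1]]'

```text
time: 19.4
tool_pos: [0.4787, 0.0982, 0.0975]
tool_rot: [0.901, 0.434, 0.0, -0.0]
force: [0.3, 0.9, 1.9]
opening: 0.0463
```

```bash
python3 - <<'E'
from plan import *
plan([]);print(get_state()['wrist_torque'])
E
```

```text
t 19.4 pos [0.4787 0.0982 0.0975] yaw -0.6731 tilt [ 0.  0. -1.] open 0.0463 F [0.3 0.9 1.9] j7 -0.81
[0.06585872 0.21237614 0.06395637]
```

drive_tool --moves '[[[0, 0, 0.01], 2, 1], [[0, 0, 0], 2, 1], [[0, 0, 0.01], 2, 1], [[0, 0, 0], 2, 1], [[0, 0, 0.01], 2, 1], [[0, 0, 0], 2, 1], [[0, 0, 0.01], 2, 1], [[0, 0, 0], 2, 1]]'

```text
time: 20.2
tool_pos: [0.4788, 0.0981, 0.0971]
tool_rot: [0.952, 0.305, 0.0, -0.0]
force: [0.9, -0.7, 2.6]
opening: 0.0462
```

```bash
python3 - <<'E'
from plan import *
plan([]);print(get_state()['wrist_torque'])
im,d=camera('side');cv2.imwrite('pics/side15.png',cv2.resize(im[120:240,240:360],None,fx=5,fy=5,interpolation=cv2.INTER_CUBIC))
E
```

```text
t 20.2 pos [0.4788 0.0981 0.0971] yaw -0.9503 tilt [ 0.  0. -1.] open 0.0462 F [ 0.9 -0.7  2.6] j7 -1.08
[-0.01730596  0.04282516  0.08221981]
```

View pics/side15.png

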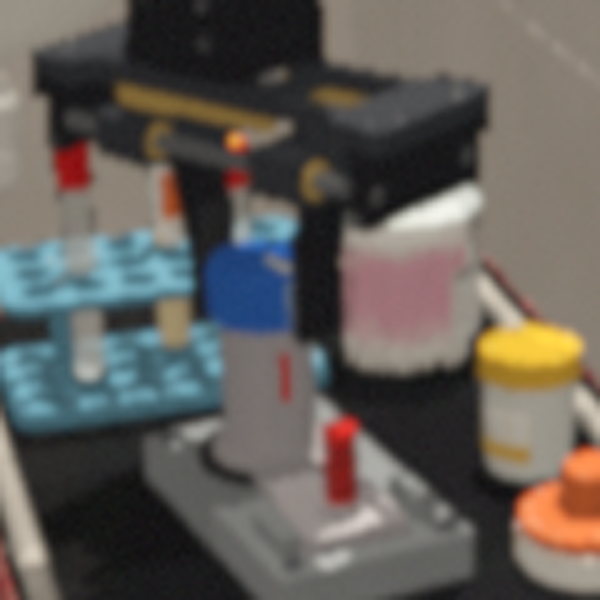

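The line end at crop (290,272) is nearly over the red mark at (287,375). Torque is still only drag, 0.08. Continuing slowly to the stop.

drive_tool --moves '[[[0, 0, 0.01], 1, 1], [[0, 0, 0], 1, 1], [[0, 0, 0], 1, 1], [[0, 0, 0], 1, 1], [[0, 0, 0.01], 1, 1], [[0, 0, 0], 1, 1], [[0, 0, 0], 0, 1], [[0, 0, 0], 0, 1]]'

```text
time: 21.05
tool_pos: [0.4787, 0.0982, 0.0968]
tool_rot: [0.967, 0.255, 0.0, 0.0]
force: [2.1, -2.2, 5.0]
opening: 0.0464
```

```bash
python3 - <<'E'
from plan import *
plan([]);print(get_state()['wrist_torque'])
E
```

```text
t 21.05 pos [0.4787 0.0982 0.0968] yaw -1.0552 tilt [ 0.  0. -1.] open 0.0464 F [ 2.1 -2.2  5. ] j7 -1.18
[-0.35734267 -0.14282122  0.00205388]
```

drive_tool --moves '[[[0, 0, 0], 1, 1], [[0, 0, 0], 1, 1], [[0, 0, 0], 1, 1], [[0, 0, 0], 1, 1], [[0, 0, 0], 1, 1], [[0, 0, 0], 1, 1], [[0, 0, 0], 0, 1], [[0, 0, 0], 0, 1]]'

```text
time: 21.85
tool_pos: [0.4789, 0.0982, 0.0968]
tool_rot: [0.979, 0.204, 0.0, 0.0]
force: [4.4, -2.6, 2.9]
opening: 0.0464
```

```bash
python3 - <<'E'
from plan import *
plan([]);print(get_state()['wrist_torque'])
im,d=camera('side');cv2.imwrite('pics/side16.png',cv2.resize(im[150:230,260:340],None,fx=7,fy=7,interpolation=cv2.INTER_CUBIC))
E
```

```text
t 21.85 pos [0.4789 0.0982 0.0968] yaw -1.1599 tilt [ 0.001 -0.    -1.   ] open 0.0464 F [ 4.4 -2.6  2.9] j7 -1.28
[-0.67104872 -0.77061482  0.7131742 ]
```

View pics/side16.png

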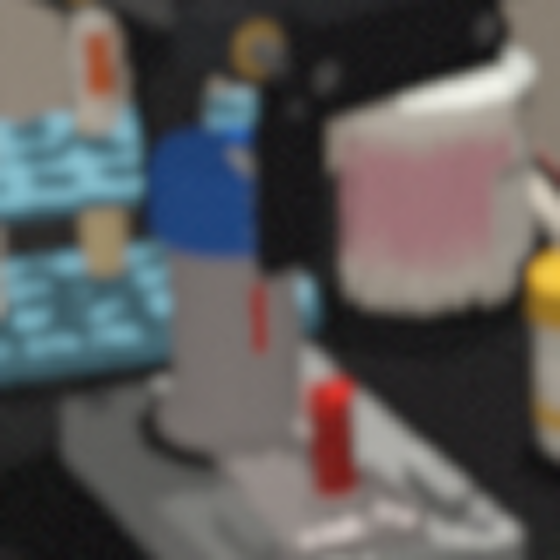

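Bottomed out: torque rose to 0.71 N m, and the line sits over the red mark at crop (258,320). Now I find the unloading point with small reverse steps.

drive_tool --moves '[[[0, 0, 0], -1, 1], [[0, 0, 0], 0, 1], [[0, 0, 0], 0, 1], [[0, 0, 0], 0, 1], [[0, 0, 0], 0, 1], [[0, 0, 0], 0, 1], [[0, 0, 0], 0, 1], [[0, 0, 0], 0, 1]]' --newtons 35

```text
time: 22.7
tool_pos: [0.4789, 0.0982, 0.0968]
tool_rot: [0.977, 0.212, 0.0, 0.0]
force: [3.7, -3.4, 3.0]
opening: 0.0462
```

```bash
python3 - <<'E'
from plan import *
plan([]);print(get_state()['wrist_torque'])
E
```

```text
t 22.7 pos [0.4789 0.0982 0.0968] yaw -1.1429 tilt [ 0.001 -0.    -1.   ] open 0.0462 F [ 3.7 -3.4  3. ] j7 -1.26
[-0.60635406 -0.79892169  0.42826886]
```

drive_tool --moves '[[[0, 0, 0], -1, 1], [[0, 0, 0], 0, 1], [[0, 0, 0], 0, 1], [[0, 0, 0], 0, 1], [[0, 0, 0], 0, 1], [[0, 0, 0], 0, 1], [[0, 0, 0], 0, 1], [[0, 0, 0], 0, 1]]'

```text
time: 23.5
tool_pos: [0.4789, 0.0982, 0.0968]
tool_rot: [0.975, 0.221, 0.0, 0.0]
force: [5.2, -3.1, 2.8]
opening: 0.0465
```

```bash
python3 - <<'E'
from plan import *
plan([]);print(get_state()['wrist_torque'])
E
```

```text
t 23.5 pos [0.4789 0.0982 0.0968] yaw -1.1261 tilt [ 0.001  0.    -1.   ] open 0.0465 F [ 5.2 -3.1  2.8] j7 -1.24
[-0.59225538 -0.81779094  0.18948495]
```

The torque slope is a steady 16 N m/rad, so nothing slipped, and zero load lies at yaw about -1.113. Allowing for the canister's pinned play of about ±0.05, the target yaw is about 0.55: 96° back from here, rising 2.3 mm.

drive_tool --moves '[[[0.04, 0.06, 0], -5.5, 1], [[0, 0, -0.01], -5.5, 1], [[0, 0, -0.01], -5.5, 1], [[0, 0, -0.02], -5.5, 1], [[0, 0, -0.01], -5.5, 1], [[0, 0, -0.01], -5.5, 1], [[0, 0, -0.02], -5.5, 1], [[0, 0, -0.01], -5.5, 1]]'

```text
time: 24.3
tool_pos: [0.4786, 0.0984, 0.0976]
tool_rot: [0.821, 0.571, -0.0, -0.001]
force: [-0.5, -0.5, 7.2]
opening: 0.046
```

```bash
python3 - <<'E'
from plan import *
plan([]);print(get_state()['wrist_torque'])
E
```

```text
t 24.3 pos [0.4786 0.0984 0.0976] yaw -0.3542 tilt [-0.001  0.001 -1.   ] open 0.046 F [-0.5 -0.5  7.2] j7 -0.51
[-0.11671677  0.19663744 -0.06818612]
```

drive_tool --moves '[[[0, 0, -0.03], -5.5, 1], [[0, 0, -0.02], -5.5, 1], [[0, 0, -0.02], -5.5, 1], [[0, 0, -0.02], -5.5, 1], [[0, 0, -0.01], -5.5, 1], [[0, 0, -0.01], -5.5, 1], [[0, 0, -0.02], -5.5, 1], [[0, 0, -0.01], -5.5, 1]]'

```text
time: 25.1
tool_pos: [0.4783, 0.0984, 0.0988]
tool_rot: [0.547, 0.837, -0.0, -0.001]
force: [0.4, 0.4, 6.4]
opening: 0.0464
```

drive_tool --moves '[[[0, 0, 0], -2, 1], [[0, 0, -0.01], -2, 1], [[0, 0, 0], -2, 1], [[0, 0, 0], -1, 1], [[0, 0, 0], 0, 1], [[0, 0, 0], 0, 1], [[0, 0, 0], 0, 1], [[0, 0, 0], 0, 1]]'

```text
time: 25.9
tool_pos: [0.4782, 0.0984, 0.0989]
tool_rot: [0.496, 0.868, -0.0, -0.001]
force: [-1.6, 0.3, 6.5]
opening: 0.0462
```

```bash
python3 - <<'E'
from plan import *
plan([]);print(get_state()['wrist_torque'])
im,d=camera('side');np.savez('side17.npz',im=im,d=d);cv2.imwrite('pics/side17.png',cv2.resize(im[150:230,260:340],None,fx=7,fy=7,interpolation=cv2.INTER_CUBIC))
im,d=camera('top');cv2.imwrite('pics/top17.png',im)
E
```

```text
t 25.9 pos [0.4782 0.0984 0.0989] yaw 0.5322 tilt [-0.002  0.001 -1.   ] open 0.0462 F [-1.6  0.3  6.5] j7 0.35
[-0.21154514  0.36722269 -0.05368281]
```

View pics/side17.png

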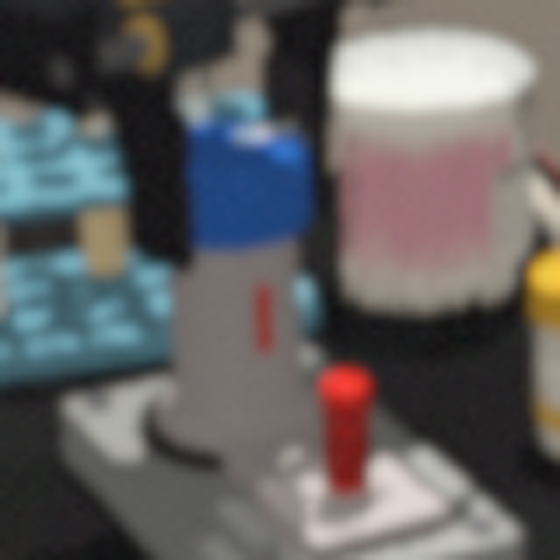

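View pics/top17.png

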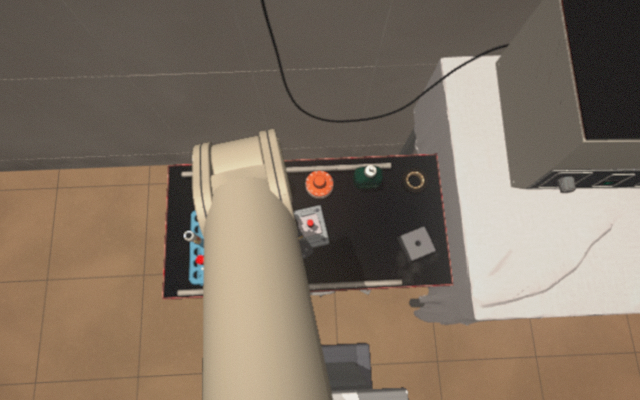

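The line now points to the +x side, at crop (240–272,134), over the side where the white mark is. The mark itself is out of view. I'll make a numeric check of the line's direction and the remaining items.

```bash
python3 - <<'E'
from plan import *
im=np.load('side17.npz')['im'];x0,y0,x1,y1=286,164,308,175
h,s,v=cv2.split(cv2.cvtColor(im,cv2.COLOR_BGR2HSV))
cv2.imwrite('pics/cap17.png',cv2.resize(im[160:190,280:312],None,fx=18,fy=18,interpolation=cv2.INTER_CUBIC))
print(im[165:174,286:307,2])
for z in(.1153,):
  c=np.array([.4785,.0984,z]); 
  print('proj axis',proj('side',[c]))
  for a in(.1,.2,.3): print(a,proj('side',[c+.0225*np.array([np.cos(a),np.sin(a),0]),c+.005*np.array([np.cos(a),np.sin(a),0])]).round(1).tolist())
E
```

```text
[[128 151 153 134 100  78  77  82  95 111 111  82  50  35  38  36  36  35
   28  29  58]
 [107 139 142 123  90  66  62  65  79  96 102  83  60  49  52  53  46  35
   33  30  59]
 [ 78 111 114  96  69  56  56  71  91 109 121 120 100  84  79  77  62  41
   34  36  68]
 [ 50  70  72  60  47  43  60  92 121 140 159 161 138 109  95  86  68  48
   40  37  76]
 [ 35  39  37  38  33  35  59  95 123 143 159 161 137 106  85  74  61  55
   43  40  79]
 [ 29  32  33  31  31  33  46  71  93 107 116 116  98  75  64  57  53  53
   43  40  79]
 [ 28  30  31  29  32  32  34  43  51  55  57  53  50  52  53  49  47  44
   36  37  78]
 [ 29  32  32  30  31  30  33  29  31  32  32  31  37  42  47  46  42  37
   33  37  79]
 [ 32  33  32  32  27  32  31  32  32  32  32  32  31  37  37  38  38  33
   28  35  73]]
proj axis [[292.06475512 168.76612923]]
0.1 [[302.1, 167.1], [294.3, 168.4]]
0.2 [[301.7, 166.8], [294.2, 168.3]]
0.3 [[301.2, 166.5], [294.1, 168.3]]
```

View pics/cap17.png

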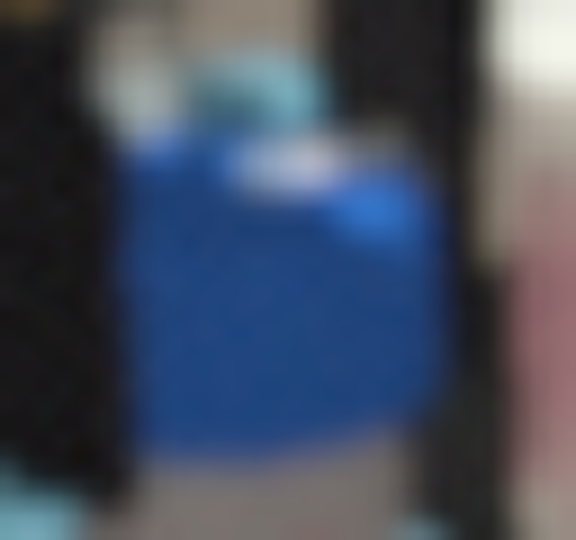

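The line image spans columns 293–302 and slopes up slightly, which agrees with the predicted direction of about 0.2 rad. Last trim: 1° more, and a small z relief.

drive_tool --moves '[[[0, 0, -0.03], -1, 1], [[0, 0, -0.03], 0, 1], [[0, 0, 0], 0, 1], [[0, 0, 0], 0, 1], [[0, 0, 0], 0, 1], [[0, 0, 0], 0, 1], [[0, 0, 0], 0, 1], [[0, 0, 0], 0, 1]]'

```text
time: 26.8
tool_pos: [0.4783, 0.0983, 0.0993]
tool_rot: [0.488, 0.873, -0.0, -0.001]
force: [-4.6, 3.0, -1.0]
opening: 0.046
```

```bash
python3 - <<'E'
from plan import *
plan([]);print(get_state()['wrist_torque'])
im,d=camera('side');cv2.imwrite('pics/side18.png',cv2.resize(im[140:320,230:430],None,fx=3,fy=3,interpolation=cv2.INTER_CUBIC))
E
```

```text
t 26.8 pos [0.4783 0.0983 0.0993] yaw 0.5508 tilt [-0.002  0.    -1.   ] open 0.046 F [-4.6  3.  -1. ] j7 0.37
[ 0.67614853  0.9708889  -0.0384736 ]
```

View pics/side18.png

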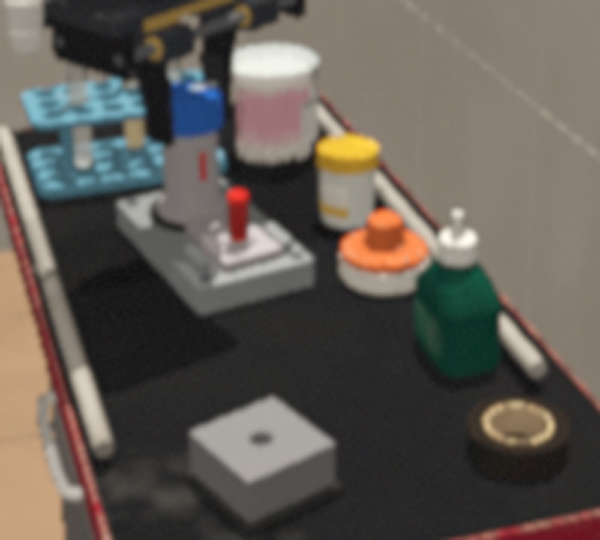

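The pin is home, the block is empty, the cap is held, and everything else is where it was. Handing in.

```bash
python3 -c "
from bench import close_job
print(close_job())"
```

```text
the job is handed in; nothing more can be done
None
```

The job is handed in at about 27 s. The pin is home and released, and the cap was screwed to its stop, backed off a quarter turn, and is still held in the gripper.

- **Pin:** it went through the ear into the stand. The collar seated with a 6 N push at the height I predicted. After release, the side pictures show it upright with the collar on the ear.
- **Cap down:** I turned it clockwise until the torque jumped to 0.71 N m. On easing back, torque fell steadily, about 0.25–0.3 N m per degree, so I saw no slip. The white line was then over the red mark.
- **Cap backed off:** from the zero-load point I turned it back about 1.66 rad. After allowing 0.08–0.10 rad for the canister's play against the pin, that gives a cap angle of about 1.56–1.58. The line points to the canister's +x side.
- **Last state:** the wrist force was about 5.5 N. The last side picture shows the other things in place; the arm blocked the top view.

Checks that disagreed or were not possible:
- The side camera read about 4–5 mm lower in y than the top camera around the stand, 2–3 mm at the block. I found the hole by comparing pin and hole directly and by touch.
- A rough estimate from the line's direction in the first picture gives about 1.53 for the cap angle. The white mark itself was out of sight, so I could not check the line against it.

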